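# Hang the filter plates on the carrier hook

## Task

Finish loading the oil filter. The large white plate already hangs loosely on the carrier hook; hang the middle plate on the hook by its window and then the small one, and let go of them. Push each straight back along the hook, firmly but gently (about 10 N, never more than 30 N), until its spigot is fully home in the plate before it and you feel the whole stack press on the sprung stop at the hook's root. Leave the bottle, cup and ring nut alone.

Things in the scene. Friction and masses are not known exactly. Their poses are not given: they have to be found in the camera images.
- plate_large: White filter plate, upright. Origin: centre of the underside; x to its rear, y width, z up. Body 120 wide, 110 high, x -16 to 16 mm, about 450 g. Window 26 wide by 40 high right through along x, top edge at z 90 mm. Front pocket, 53 wide, 12 deep, plate z 40 to 100 mm. Rear flat. Hangs on the hook at the start.
- plate_middle: White filter plate, upright. Origin: centre of the underside; x to its rear, y width, z up. Body 64 wide, 98 high, x -16 to 16 mm, about 300 g. Window 26 wide by 40 high right through along x, top edge at z 78 mm. Front pocket, 43 wide, 12 deep, plate z 28 to 88 mm. Take it by its two sides.
- plate_small: White filter plate, upright. Origin: centre of the underside; x to its rear, y width, z up. Body 52 wide, 86 high, x -16 to 16 mm, about 220 g. Window 26 wide by 40 high right through along x, top edge at z 66 mm. Front plain. Take it by its two sides.
- spigot_middle (a point): Rear face of the spigot, a block 48 mm wide (y), 10 mm long (x 16 to 26), around the window, plate z 32 to 84 mm. It enters the large plate's pocket (53 wide, play 2.5 mm each side). Fully home the bodies touch: this plate's origin is 32 mm in front of (-x) and 12 mm above the large plate's.
- spigot_small (a point): Rear face of the spigot, a block 38 mm wide (y), 10 mm long (x 16 to 26), around the window, plate z 20 to 72 mm. It enters the middle plate's pocket (43 wide, play 2.5 mm each side). Fully home the bodies touch: this plate's origin is 32 mm in front of (-x) and 12 mm above the middle plate's.
- stand: Fixed steel stand of the oil filter with the carrier hook. Origin: on the table under the hook's root (the housing's front face); z up; the hook points along -x, roughly to the robot. It is a flat bar 18 mm wide (y), z 156 to 170 mm, from x 0 to its tip at x -165 mm. Base plate 12 mm high, 170 wide, x -150 to 100 mm, front rim 20 mm high; nothing above 195 mm.
- hook_tip (a point): Top of the upturned lip at the hook's tip, stand x -161, z 178 mm: the lip is 7 mm long and rises 8 mm above the bar's top (z 170). A hung plate has its window's top edge on the bar and its x along the stand's x: its origin is then at z 80 mm (large), 92 (middle), 104 (small).
- housing: Buffer housing at the hook's root, 60 mm wide, z 125 to 190 mm; origin and axes as the stand's. A stop with a sprung rubber pad (52 wide, z 130 to 188) stands out in front of it, how far is not measured and differs each time: pad face at stand x -18 to -48 mm. Only the pad gives: about 1 mm per 7 N, up to 6 mm.
- oil_bottle: Bystander: amber oil bottle with a green cap, 64 mm across, 170 mm high, origin under its centre. Leave alone.
- steel_cup: Bystander: open steel cup, 70 mm across, 70 mm high, origin under its centre. Leave alone.
- ring_nut: Bystander: brass ring nut lying flat, 64 mm across, 22 mm high, origin under its centre. Leave alone.
Not all that is in view belongs to the job. Leave any green look-alike of the plate_middle alone.

How it is judged:
On the way, in this order (a step that is already met when the one before it is completed fails the run):
1. the middle plate is nested in the large one and pressed home with over 5 N, the stop taking over 5 N (x of plate_large in the frame of stand between -0.069 and -0.025 m and y of plate_large in the frame of stand between -0.006 and 0.006 m and z of plate_large in the frame of stand between 0.075 and 0.085 m and angle between the x axis of plate_large and the x axis of stand, either way round below 0.12 rad and x of plate_middle in the frame of plate_large between -0.035 and -0.029 m and y of plate_middle in the frame of plate_large between -0.004 and 0.004 m and z of plate_middle in the frame of plate_large between 0.007 and 0.017 m and angle between the x axis of plate_middle and the x axis of plate_large, either way round below 0.1 rad and contact force between plate_middle and plate_large above 5 N and contact force between plate_large and housing above 5 N), for 0.1 s.
2. the small plate is nested in the middle one and pressed home with over 5 N, the stop taking over 5 N (x of plate_small in the frame of plate_middle between -0.035 and -0.029 m and y of plate_small in the frame of plate_middle between -0.004 and 0.004 m and z of plate_small in the frame of plate_middle between 0.007 and 0.017 m and angle between the x axis of plate_small and the x axis of plate_middle, either way round below 0.1 rad and contact force between plate_small and plate_middle above 5 N and contact force between plate_large and housing above 5 N), for 0.1 s.
At the end, for the whole second after the job is handed in: All three plates hang at rest on the hook: large 25 to 69 mm in front of the housing (height 5 mm, sideways 6 mm, 0.12 rad); middle nested in large, small in middle: origins 32 mm apart along the hook (3 mm), 12 mm in height (5 mm), sideways 4 mm, 0.1 rad (x of plate_large in the frame of stand between -0.069 and -0.025 m and y of plate_large in the frame of stand between -0.006 and 0.006 m and z of plate_large in the frame of stand between 0.075 and 0.085 m and angle between the x axis of plate_large and the x axis of stand, either way round below 0.12 rad and x of plate_middle in the frame of plate_large between -0.035 and -0.029 m and y of plate_middle in the frame of plate_large between -0.004 and 0.004 m and z of plate_middle in the frame of plate_large between 0.007 and 0.017 m and angle between the x axis of plate_middle and the x axis of plate_large, either way round below 0.1 rad and x of plate_small in the frame of plate_middle between -0.035 and -0.029 m and y of plate_small in the frame of plate_middle between -0.004 and 0.004 m and z of plate_small in the frame of plate_middle between 0.007 and 0.017 m and angle between the x axis of plate_small and the x axis of plate_middle, either way round below 0.1 rad and linear speed of each of plate_large, plate_middle, plate_small below 0.02 m/s); the robot touches nothing.
It fails at once if the bottle was touched or knocked away (moved over 20 mm) (distance of oil_bottle from where it was at the start of the episode above 0.02 m).
It fails at once if the cup was touched or knocked away (moved over 20 mm) (distance of steel_cup from where it was at the start of the episode above 0.02 m).
It fails at once if the ring nut was touched or knocked away (moved over 20 mm) (distance of ring_nut from where it was at the start of the episode above 0.02 m).
It fails at once if a plate was pressed against the stop or the plate behind it with more than 30 N (contact force between plate_large and housing above 30 N or contact force between plate_middle and plate_large above 30 N or contact force between plate_small and plate_middle above 30 N).
It also fails if it takes over 70 s, if anything falls off the work surface, if the arm or the gripper's body presses on something with over 40 N, if the wrist force passes 120 N, or if a joint passes its speed limit or range.

## Robot

A 6-joint arm with a two-finger parallel gripper is mounted at the origin on the work surface. World frame = base frame: x ahead of the robot, y to its left, z up, the work surface at z = 0. Lengths are in m, angles in rad, forces in N, time in s.
With the tool pointing down it reaches from about 0.35 to 0.775 m from the base axis. Payload 5.5 kg.
Tool frame: the origin (TCP) lies midway between the tips of the shut fingers; the grasp point (between the pads) lies 19 mm behind it; x points along the fingers, y is the direction in which the jaws open and shut, and the axes are right-handed (so a half turn about x gives the same grasp; the last joint's range is limited). The gripper opens to 85 mm and grips with 20 to 120 N. Pads are 22 mm wide; open, the fingers measure 114 mm over their backs; the gripper's body (76 mm by 85 mm) begins 54 mm behind the grasp point. The pads swing forward as they close: fully open they stand 13 mm farther back than shut.
Start: joints at [0.997, 0.313, 0.046, 1.304, 0, 1.431], TCP at [0.242, 0.522, 0.231] pointing down, gripper open.
Joint ranges: [-2.76, 2.76], [-0.86, 1.69], [-1.03, 1.26], [-2.2, 2.34], [-1.47, 1.5], [-3.14, 3.14]. Speed limits (rad/s): [2.57, 2.57, 3.14, 3.14, 3.14, 3.14].

## Interface

Orientations are given as a unit quaternion [w, x, y, z].
In Python, from workcell import env, optics, order, models gives the robot as it stands. The module is installed in compiled form; this text tells all that it offers.
- The arm moves only by the tool servo_tool, never from a script. Its argument "moves" is a list of rows, each a list of 5 numbers: the shift along the tool's x, y, z in cm, then the turn about the tool's x in rad, then the closure, from -1 (fully open) to 1 (shut). A call has exactly 10 rows; each row shifts and turns the commanded pose from where the row before left it, along the tool's axes as they then stand; what a row does not reach is not made up. A row lasts 1/8 s, in which the tool goes at most 62.5 mm and 10.7 degrees, less where a joint would pass 70% of its speed; a pose out of reach is approached as far as the arm can. A call is refused whole if a number of a shift passes 6.25 or a number of a turn 0.188, either way. A call with a gripper value outside its range is refused whole. The fingers move at their own pace and stop on an object; "grip_force" is the grip in N (left out, the last holds). Time passes only in rows, so rows that do not move let the fingers close, or fill a call up. It gives the time, the measured TCP pose, the force and the opening at its end, in the units of the state.
- env.get_state(): the state, without advancing time (a new reading comes with each control period).
- optics.read_camera(name): name is "scene" or "side" or "wrist"; returns a dict with "pixels" (384x512x3 uint8, blue, green, red), "vertical_fov" (degrees; the focal length in pixels is half the picture's height over the tangent of half this angle, whatever the lens; pixels are square), "cx", "cy" (the principal point, pixels), "extrinsics" (4x4, takes a point from world to camera coordinates). Camera axes: x right, y up, looking along -z (the intrinsics and any distortion apply to the point x, -y, -z); pixel columns grow to the right and rows downward; lengths in m; the calibration is good to about 2 mm. A picture is of the moment at which its call begins. There is no depth.
- order.hand_in(): hands the job in, once; it reports no verdict.
Trained networks look in a picture, given as the dict that the camera call returned (one of the last four; its "shot" number tells which), for a name from the list of things; names that differ only in an ending like _2 or _b are one class to them, and where a whole thing is asked for, a point or a joint stands for the part that bears it (a point fixed in the world has none). Each returns a list of dicts, best first, with "conf" (0 to 1); they miss things now and then, are a little off and sometimes report something else, mostly with a low value. They report only what shows in the picture. A call takes as long as a camera call. They do not tell look-alikes from the thing itself.
- models.outline_of(name, picture): "pixels" (384x512 bool, what is visible of it) and "location" ([column, row] in pixels, amid what is visible of it).
- models.pinpoint(name, picture): "location" ([column, row] in pixels: a listed point, or the origin of a listed thing).
The state is a dict: "clock": time; "joint_pos": joint angles; "qvel": joint speeds; "tau": joint torques, N m; "tcp_pos": TCP position; "orientation": TCP orientation; "wrist_force": force on the tool from outside, world axes, zero at the start; "ft_torque": the same for the moment, N m; "finger_gap": finger opening in m.
Only numpy, scipy, OpenCV 4.12 (cv2) and the standard library are available. Lean on these libraries where they do the work, as an engineer would, in place of code of your own. Each camera call takes 0.05 s, during which the arm holds its last target.

## Working session

There is one attempt and no reset: what is moved stays moved. The work goes in short steps, Python scripts to look and compute and a tool call to move; the robot and the scene stay as the last step left them, time stands still between calls to the robot, and variables do not carry over. Pictures are saved under pics/ and viewed, and the job is handed in when it is done.

Besides the shell and the picture viewer there is one more tool, called after "Call:" by a JSON object that holds its "method" and its "body", one argument or row to a line. servo_tool: Moves the arm, as the interface text tells. Its arguments: {"type":"object","properties":{"moves":{"type":"array"},"grip_force":{"type":"number"}},"required":["moves"]}

```bash
mkdir -p pics; ls; python3 - <<'E'
from workcell import env, optics, order, models
import cv2,numpy as np
s=env.get_state();print({k:np.round(v,3).tolist() for k,v in s.items()})
for n in ["scene","side","wrist"]:
    p=optics.read_camera(n);cv2.imwrite(f"pics/{n}0.png",p["pixels"])
    print(n,[(k,np.round(v,4).tolist() if not isinstance(v,str) else v) for k,v in p.items() if k!="pixels"])
    for t in ["plate_large","plate_middle","plate_small","spigot_middle","spigot_small","hook_tip","housing","stand","oil_bottle","steel_cup","ring_nut"]:
        try: print(t,[(round(d["conf"],2),np.round(d["location"],1).tolist()) for d in models.pinpoint(t,p)])
        except Exception as e: print(t,e)
E
```

```text
pics
{'clock': 0.0, 'joint_pos': [0.997, 0.314, 0.045, 1.304, -0.0, 1.431], 'qvel': [-0.001, 0.0, 0.001, -0.0, -0.001, -0.0], 'tau': [0.003, -48.063, 29.853, 0.019, 0.0, 0.0], 'tcp_pos': [0.241, 0.521, 0.23], 'orientation': [0.69, 0.152, 0.691, -0.153], 'wrist_force': [0.173, -0.763, -0.492], 'ft_torque': [-0.044, 0.006, 0.007], 'finger_gap': 0.086}
scene [('vertical_fov', 53.9439), ('cx', 259.5883), ('cy', 195.9984), ('extrinsics', [[0.4341, 0.9007, -0.0178, -0.2318], [-0.5234, 0.2683, 0.8087, 0.1545], [0.7332, -0.3418, 0.5879, -1.4654], [0.0, 0.0, 0.0, 1.0]]), ('shot', 1)]
plate_large [(0.65, [294.1, 230.9])]
plate_middle [(0.73, [332.0, 191.0]), (0.64, [323.3, 176.4])]
plate_small [(0.9, [153.1, 262.1])]
spigot_middle [(0.76, [327.1, 163.2])]
spigot_small [(0.8, [152.8, 255.3])]
hook_tip [(0.7, [276.8, 183.6]), (0.26, [153.7, 260.6])]
housing []
stand [(0.71, [308.7, 268.7])]
oil_bottle []
steel_cup [(0.89, [380.8, 230.1])]
ring_nut [(0.87, [257.7, 223.8])]
side [('vertical_fov', 51.9376), ('cx', 251.4394), ('cy', 187.2108), ('extrinsics', [[0.8926, -0.4507, 0.0093, -0.4792], [0.2
[... 313 characters left out ...]
ll [(0.62, [287.4, 194.8]), (0.56, [295.5, 289.1])]
hook_tip [(0.77, [243.0, 159.4])]
housing []
stand [(0.71, [285.3, 194.8])]
oil_bottle [(0.7, [188.3, 155.4]), (0.57, [332.4, 288.3])]
steel_cup [(0.7, [237.1, 158.6])]
ring_nut [(0.7, [221.5, 220.9])]
wrist [('vertical_fov', 69.1325), ('cx', 254.4693), ('cy', 195.5395), ('extrinsics', [[0.4201, 0.9075, 0.0005, -0.5761], [-0.8707, 0.4033, -0.2813, 0.037], [-0.2555, 0.1178, 0.9596, -0.3786], [0.0, 0.0, 0.0, 1.0]]), ('shot', 3)]
plate_large []
plate_middle [(0.92, [191.5, 327.5]), (0.79, [167.9, 272.2])]
plate_small []
spigot_middle [(0.78, [166.5, 304.6])]
spigot_small []
hook_tip []
housing []
stand []
oil_bottle []
steel_cup []
ring_nut []
```

View pics/scene0.png

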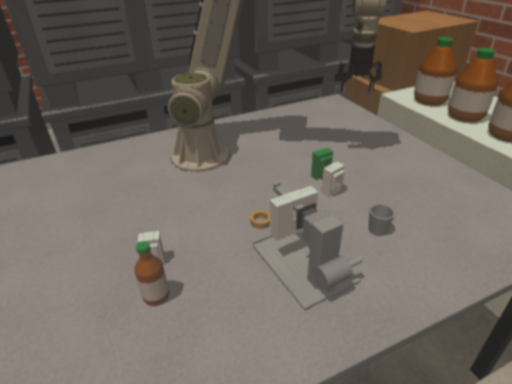

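View pics/side0.png

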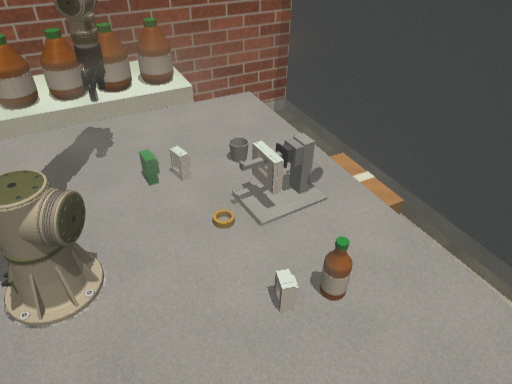

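View pics/wrist0.png

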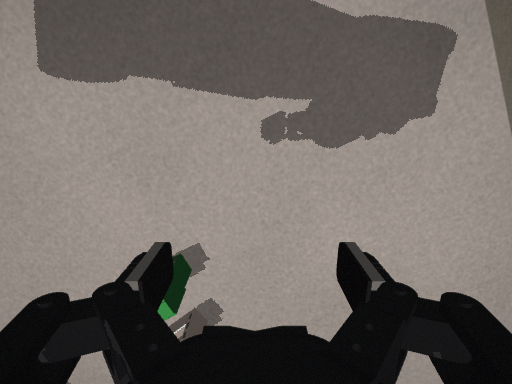

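```bash
cat > h.py <<'E'
from workcell import env, optics, order, models
import cv2,numpy as np
from scipy.optimize import minimize
np.set_printoptions(precision=4,suppress=True)
class Cam:
    def __init__(s,p):
        s.E=np.array(p["extrinsics"]);s.f=192/np.tan(np.radians(p["vertical_fov"])/2);s.cx=p["cx"];s.cy=p["cy"];s.p=p
    def proj(s,X):
        X=np.atleast_2d(X);c=X@s.E[:3,:3].T+s.E[:3,3]
        return np.c_[s.cx+s.f*c[:,0]/-c[:,2], s.cy-s.f*c[:,1]/-c[:,2]]
    def plane(s,uv,z):
        d=np.array([(uv[0]-s.cx)/s.f,-(uv[1]-s.cy)/s.f,-1]);R=s.E[:3,:3];o=-R.T@s.E[:3,3];d=R.T@d
        return o+d*(z-o[2])/d[2]
def T(pose,P,z0=0):
    x,y,a=pose;c,s=np.cos(a),np.sin(a);P=np.atleast_2d(P)
    return np.c_[x+c*P[:,0]-s*P[:,1],y+s*P[:,0]+c*P[:,1],P[:,2]+z0]
def box(x0,x1,y0,y1,z0,z1): return np.array([[x,y,z] for x in(x0,x1) for y in(y0,y1) for z in(z0,z1)])/1000
PL=dict(large=[box(-16,16,-60,60,0,110)],middle=[box(-16,16,-32,32,0,98),box(16,26,-24,24,32,84)],small=[box(-16,16,-26,26,0,86),box(16,26,-19,19,20,72)])
def mask(cam,boxes,pose,z0=0,sc=4):
    m=np.zeros((384*sc,512*sc),np.uint8)
    for b in boxes:
        q=cam.proj(T(pose,b,z0));h=cv2.convexHull(((q+.5)*sc).astype(np.int32).reshape(-1,1,2));cv2.fillConvexPoly(m,h,1)
    return m
EDG=[(0,1),(2,3),(4,5),(6,7),(0,2),(1,3),(4,6),(5,7),(0,4),(1,5),(2,6),(3,7)]
def draw(img,cam,boxes,pose,z0=0,sc=1,off=(0,0),col=(0,0,255)):
    for b in boxes:
        q=(cam.proj(T(pose,b,z0))+.5-np.array(off))*sc
        for i,j in EDG: cv2.line(img,tuple(int(v) for v in np.round(q[i])),tuple(int(v) for v in np.round(q[j])),col,1,cv2.LINE_AA)
def fit(obs,boxes,p0,z0=0,step=(.01,.01,.15),sc=4):
    M=[(c,cv2.resize(m.astype(np.uint8),None,fx=sc,fy=sc,interpolation=cv2.INTER_NEAREST)) for c,m in obs]
    def f(p):
        t=0
        for c,m in M:
            r=mask(c,boxes,p,z0,sc);t-=(r&m).sum()/max(1,(r|m).sum())
        return t/len(M)
    best=None
    for da in(-.5,0,.5):
        s0=np.array([p0[0],p0[1],p0[2]+da]);sim=np.vstack([s0]+[s0+np.eye(3)[i]*step[i] for i in range(3)])
        r=minimize(f,s0,method="Nelder-Mead",options=dict(initial_simplex=sim,xatol=1e-4,fatol=1e-5))
        if best is None or r.fun<best.fun:best=r
    return best.x,-best.fun
def crop(img,u,v,w,h,sc,name): 
    c=cv2.resize(img[max(0,v-h//2):v+h//2,max(0,u-w//2):u+w//2],None,fx=sc,fy=sc,interpolation=cv2.INTER_CUBIC);cv2.imwrite(name,c)
E
python3 - <<'E'
from h import *
a=cv2.imread("pics/scene0.png");b=cv2.imread("pics/side0.png")
def cr(i,x0,y0,w,h,s): return cv2.resize(i[y0:y0+h,x0:x0+w],None,fx=s,fy=s,interpolation=cv2.INTER_CUBIC)
cv2.imwrite("pics/c1.png",np.vstack([np.hstack([cr(a,250,140,150,90,2.6),cr(b,130,125,150,90,2.6)]),np.hstack([cr(a,110,220,150,90,2.6),cr(b,240,240,150,90,2.6)])]))
cv2.imwrite("pics/c2.png",np.hstack([cr(a,240,170,120,140,3.2),cr(b,210,120,120,140,3.2)]))
E
```

```text
(no output)
```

View pics/c1.png

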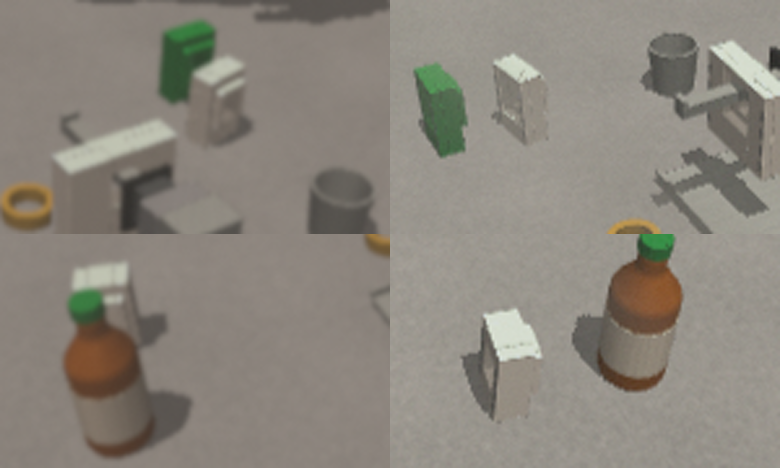

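View pics/c2.png

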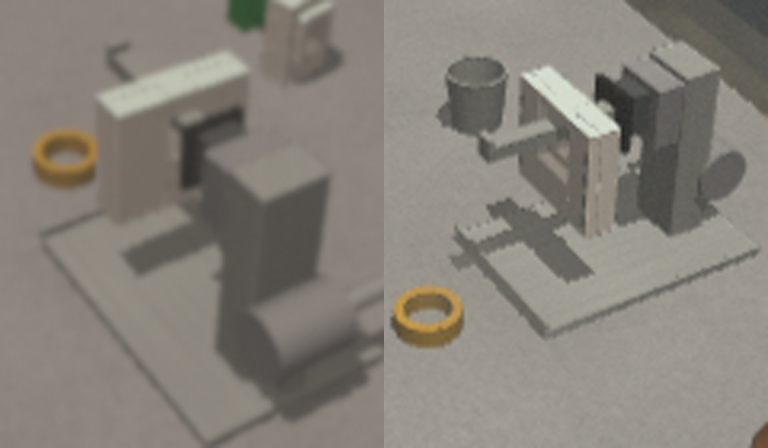

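The green block at scene (322,163) / side (150,168) is the look-alike. The white one at scene (333,180) / side (180,163), with its spigot towards the stand, is plate_middle. The white one behind the bottle at scene (152,247) / side (286,290) is plate_small. The enlarged crop confirms this. Next I fit the poses.

```bash
cat > m.py <<'E'
from h import *
cams={n:Cam(optics.read_camera(n)) for n in("scene","side")}
def om(t,n,near):
    L=models.outline_of(t,cams[n].p)
    L=[d for d in L if np.hypot(*(np.array(d["location"])-near))<18]
    print(t,n,[(round(d["conf"],2),np.round(d["location"]).tolist(),int(d["pixels"].sum())) for d in L])
    return L[0]["pixels"]
vis={n:cv2.resize(c.p["pixels"],None,fx=3,fy=3,interpolation=cv2.INTER_CUBIC) for n,c in cams.items()}
def go(t,key,nears,z0,p0,boxes=None):
    obs=[]
    for n,u in nears.items():
        try: obs.append((cams[n],om(t,n,u)))
        except Exception as e: print("miss",t,n,e)
    p,s=fit(obs,boxes or PL[key],p0,z0);print(t,p,np.degrees(p[2]),s)
    for n,c in cams.items(): draw(vis[n],c,boxes or PL[key],p,z0,3)
    return p
def guess(n,uv,z): return cams[n].plane(uv,z)[:2]
g=guess("side",(180,163),.05);pm=go("plate_middle","middle",dict(scene=(333,180),side=(180,163)),0,[*g,np.arctan2(g[1],g[0])])
g=guess("side",(150,167),.05);pg=go("plate_middle","middle",dict(scene=(322,163),side=(150,167)),0,[*g,np.arctan2(g[1],g[0])])
g=guess("side",(286,290),.04);ps=go("plate_small","small",dict(side=(286,290)),0,[*g,np.arctan2(g[1],g[0])])
g=guess("side",(267,167),.13);pl=go("plate_large","large",dict(scene=(294,213),side=(267,167)),.08,[*g,np.arctan2(g[1],g[0])])
for n in cams: print(n,[cams[n].plane(models.pinpoint("hook_tip",cams[n].p)[0]["location"],.178)])
cv2.imwrite("pics/f1.png",np.hstack([vis["scene"][330:730,700:1100],vis["side"][330:730,370:770]]))
cv2.imwrite("pics/f2.png",np.hstack([vis["scene"][480:980,700:1100],vis["side"][300:800,640:1040]]))
cv2.imwrite("pics/f3.png",np.hstack([vis["scene"][650:950,350:650],vis["side"][750:1050,750:1150]]))
E
python3 m.py
```

```text
plate_middle scene [(0.7, [330.0, 179.0], 634)]
plate_middle side [(0.86, [181.0, 163.0], 487)]
plate_middle [0.4273 0.3155 0.1933] 11.07541651197127 0.9017541113925254
plate_middle scene [(0.82, [325.0, 159.0], 503), (0.7, [330.0, 179.0], 634)]
plate_middle side [(0.64, [150.0, 165.0], 510)]
plate_middle [0.3268 0.339  0.0568] 3.2528477970452463 0.8665180616644146
plate_small side [(0.61, [286.0, 290.0], 780)]
plate_small [ 0.4745 -0.2889 -0.2855] -16.358810733156147 0.9314049586776859
plate_large scene [(0.79, [287.0, 209.0], 1413)]
plate_large side [(0.6, [271.0, 168.0], 1070)]
plate_large [0.6135 0.0574 0.043 ] 2.4660093004923342 0.7774595302979377
scene [array([0.5365, 0.0436, 0.178 ])]
side [array([0.5258, 0.0583, 0.178 ])]
```

View pics/f1.png

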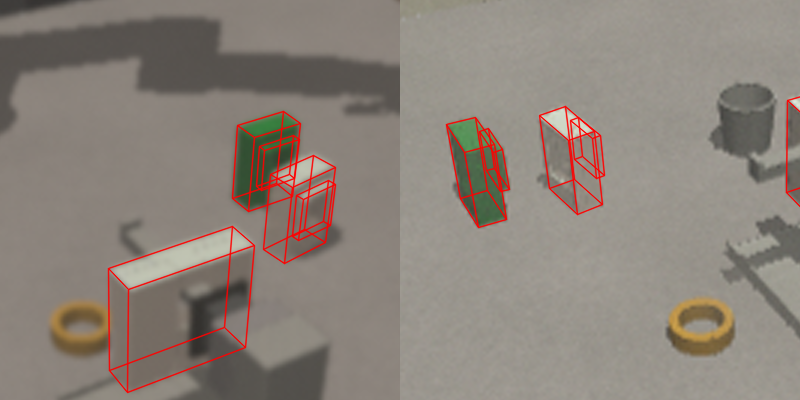

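View pics/f2.png

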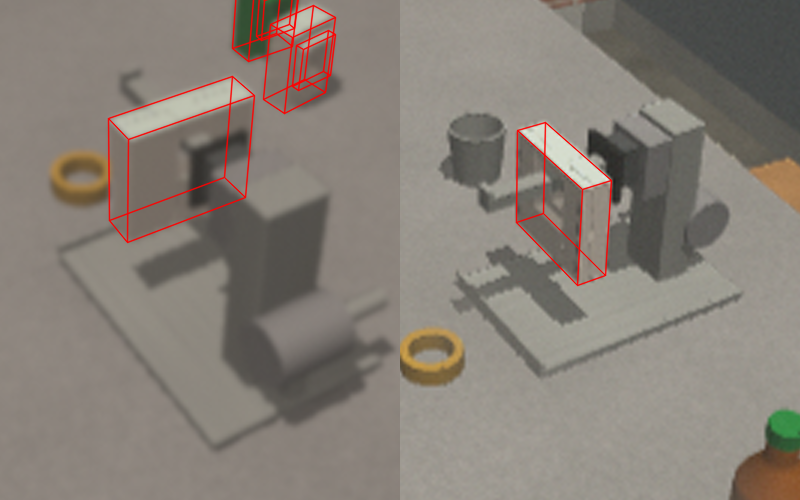

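View pics/f3.png

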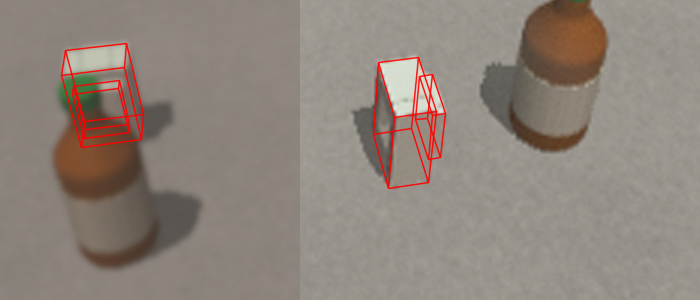

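```bash
cat >> h.py <<'E'
def R_of(q):
    from scipy.spatial.transform import Rotation as Ro
    return Ro.from_quat([q[1],q[2],q[3],q[0]]).as_matrix()
def st():
    s=env.get_state();R=R_of(s["orientation"]);az=np.degrees(np.arctan2(R[1,1],R[0,1]))
    print("t",round(s["clock"],2),"tcp",s["tcp_pos"],"yaz",round(az,2),"F",s["wrist_force"],"gap",round(s["finger_gap"],4),"q",s["joint_pos"]);return s,R
def rel(s,R,target):  # shift in cm in tool axes, world target
    return 100*R.T@(np.array(target)-s["tcp_pos"])
E
python3 - <<'E'
from h import *
s,R=st();print(R)
c=Cam(optics.read_camera("wrist"))
E=c.E;o=-E[:3,:3].T@E[:3,3];print("cam in tool",R.T@(o-s["tcp_pos"]), "look",R.T@(-E[2,:3]))
print(rel(s,R,[.47,.30,.26]))
E
```

```text
t 2.35 tcp [0.2417 0.5218 0.2313] yaz 65.14 F [ 0.9426  0.0865 -0.2388] gap 0.0855 q [ 0.9974  0.3132  0.0461  1.3036 -0.      1.4312]
[[ 0.0001  0.4203  0.9074]
 [ 0.0001  0.9074 -0.4203]
 [-1.      0.0001  0.    ]]
cam in tool [-0.1427  0.0009 -0.0711] look [0.9596 0.0004 0.2813]
[ -2.8679 -10.5261  30.0357]
```

Call:
{"method": "servo_tool", "body": {
  "moves": [
    [0.2,-1.04,5.33,0,-1],
    [0.2,-1.04,5.33,0,-1],
    [0.2,-1.04,5.33,0,-1],
    [0.2,-1.04,5.33,0,-1],
    [0.2,-1.04,5.33,0,-1],
    [0.1,-1.04,5.33,0,-1],
    [0,0,0,-0.16,-1],
    [0,0,0,-0.16,-1],
    [0,0,0,-0.16,-1],
    [0,0,0,-0.15,-1]
  ]
}}

```text
clock: 3.65
tcp_pos: [0.5058, 0.3306, 0.2203]
orientation: [0.704, -0.071, 0.704, 0.071]
wrist_force: [-0.2, -0.3, -0.7]
finger_gap: 0.0854
```

```bash
cat > w.py <<'E'
import sys
from h import *
# usage: w.py tag [name key z0 x y yaw]
s,R=st();c=Cam(optics.read_camera("wrist"));v=cv2.resize(c.p["pixels"],None,fx=1.5,fy=1.5,interpolation=cv2.INTER_CUBIC)
cv2.imwrite(f"pics/{sys.argv[1]}_raw.png",c.p["pixels"])
np.savez(f"{sys.argv[1]}.npz",E=c.E,f=c.f,cx=c.cx,cy=c.cy)
if len(sys.argv)>2:
    key,z0=sys.argv[2],float(sys.argv[3]);p0=[float(a) for a in sys.argv[4:7]]
    L=models.outline_of("plate_"+key,c.p);e=c.proj(T(p0,[[0,0,.05]],z0))[0]
    print([(round(d["conf"],2),np.round(d["location"]).tolist(),int(d["pixels"].sum())) for d in L],"expect",e)
    L.sort(key=lambda d:np.hypot(*(np.array(d["location"])-e)))
    p,sc=fit([(c,L[0]["pixels"])],PL[key],p0,z0);print(key,p,np.degrees(p[2]),sc)
    draw(v,c,PL[key],p,z0,1.5);draw(v,c,PL[key],p0,z0,1.5,col=(255,0,0))
    m=L[0]["pixels"].astype(np.uint8);k,_=cv2.findContours(cv2.resize(m,None,fx=1.5,fy=1.5,interpolation=cv2.INTER_NEAREST),0,1);cv2.drawContours(v,k,-1,(0,255,255),1)
cv2.imwrite(f"pics/{sys.argv[1]}.png",v)
E
python3 w.py w1 middle 0 .4273 .3155 .1933
```

```text
t 3.65 tcp [0.5058 0.3306 0.2203] yaz 101.51 F [-0.2028 -0.2742 -0.714 ] gap 0.0854 q [0.4461 0.3738 0.1055 1.3025 0.0001 0.2452]
[(0.89, [255.0, 108.0], 3227), (0.68, [297.0, 16.0], 2774)] expect [254.737  104.7805]
middle [0.4276 0.3156 0.2505] 14.354850767507095 0.9678044475143421
```

View pics/w1.png

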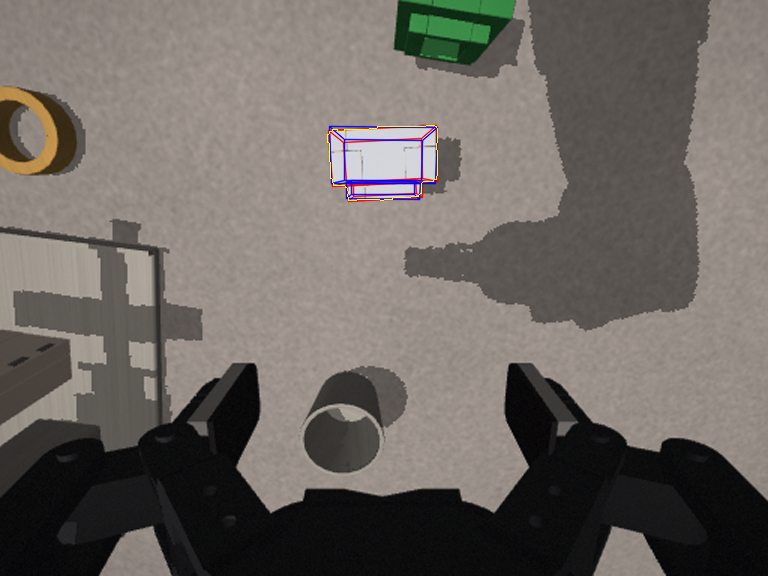

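```bash
python3 - <<'E'
from h import *
s,R=st();print(rel(s,R,[.4276,.3156,.045]))
E
```

```text
t 3.75 tcp [0.5057 0.3307 0.2203] yaz 101.25 F [-0.3     0.6313  0.3918] gap 0.0849 q [0.4463 0.3737 0.1055 1.3025 0.0001 0.2499]
[17.5287  0.0426 -7.9528]
```

Call:
{"method": "servo_tool", "body": {
  "moves": [
    [0,0.0,-4,0,-1],
    [0,0.04,-3.95,0,-1],
    [0,0,0,-0.045,-1],
    [3.5,0,0,0,-1],
    [3.5,0,0,0,-1],
    [3.5,0,0,0,-1],
    [3.5,0,0,0,-1],
    [2,0,0,0,-1],
    [1.5,0,0,0,-1],
    [0,0,0,0,-1]
  ]
}}

```text
clock: 5.0
tcp_pos: [0.427, 0.3153, 0.0445]
orientation: [0.701, -0.085, 0.703, 0.084]
wrist_force: [0.6, -0.4, -0.2]
finger_gap: 0.0854
```

```bash
python3 w.py w2
```

```text
t 5.0 tcp [0.427  0.3153 0.0445] yaz 103.75 F [ 0.6365 -0.3678 -0.1974] gap 0.0854 q [ 0.4848  0.3628 -0.3704  0.8393  0.      0.2448]
```

View pics/w2.png

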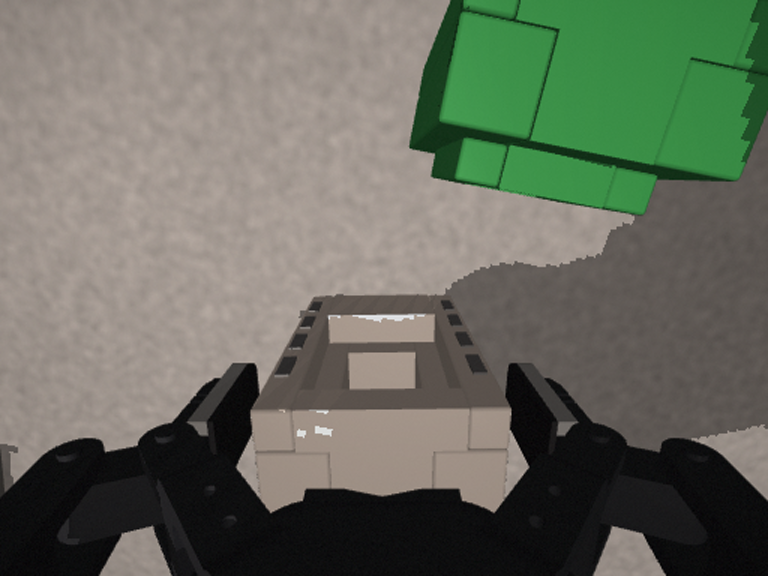

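The white plate is centred between the fingers, with its front top edge from (252,408) to (510,408) and square to the jaws. Now I grip and lift it.

Call:
{"method": "servo_tool", "body": {
  "moves": [
    [0,0,0,0,1],
    [0,0,0,0,1],
    [0,0,0,0,1],
    [0,0,0,0,1],
    [-1,0,0,0,1],
    [-4,0,0,0,1],
    [-5,0,0,0,1],
    [-5,0,0,0,1],
    [-4,0,0,0,1],
    [0,0,0,0,1]
  ],
  "grip_force": 60
}}

```text
clock: 6.3
tcp_pos: [0.429, 0.3165, 0.2387]
orientation: [0.704, -0.084, 0.7, 0.086]
wrist_force: [0.1, -0.6, -4.1]
finger_gap: 0.0636
```

```bash
python3 w.py w3
```

```text
t 6.3 tcp [0.429  0.3165 0.2387] yaz 103.82 F [ 0.122  -0.6106 -4.0811] gap 0.0636 q [ 0.4849  0.2244 -0.0546  1.2856  0.0001  0.2436]
```

View pics/w3.png

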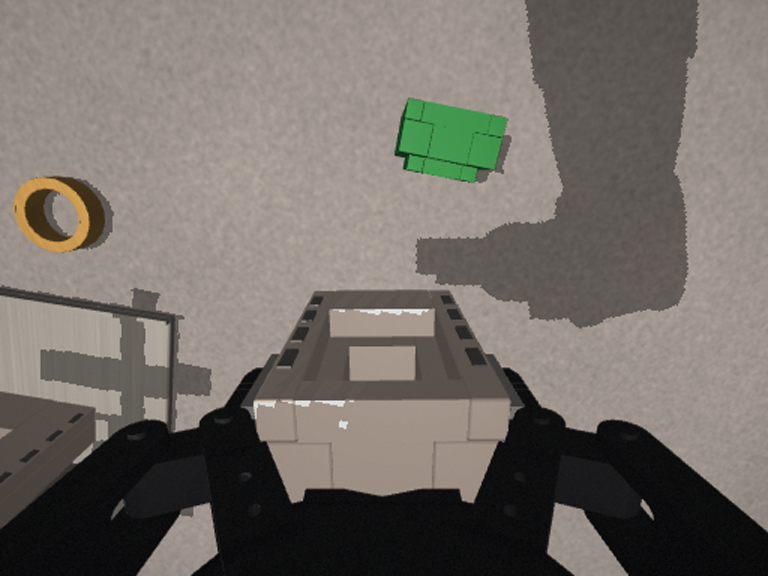

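```bash
python3 - <<'E'
from h import *
s,R=st();print(rel(s,R,[.66,.055,.33]))
class C2(Cam):
    def __init__(s,z): s.E=z["E"];s.f=float(z["f"]);s.cx=float(z["cx"]);s.cy=float(z["cy"])
c=C2(np.load("w3.npz"))
obs=np.array([[254,401],[510,400],[314,291],[450,291]])/1.5-.5*(1-1/1.5)
from scipy.optimize import least_squares
P=np.array([[-16,-32,98],[-16,32,98],[-16,-32,0],[-16,32,0]])/1000
def W(q): # q: tool offsets (x of base,y,z), pitch
    th=q[3];x=P[:,0]*np.cos(th)+P[:,2]*np.sin(th);z=P[:,2]*np.cos(th)-P[:,0]*np.sin(th)
    L=np.c_[q[0]-z,q[1]+P[:,1],q[2]+x];return s["tcp_pos"]+L@R.T
r=least_squares(lambda q:(c.proj(W(q))-obs).ravel(),[.045,0,0,0]);print(r.x,r.fun)
E
```

```text
t 6.35 tcp [0.428  0.3159 0.2362] yaz 103.82 F [-0.6527  0.3917 -3.71  ] gap 0.0633 q [ 0.4848  0.2261 -0.0584  1.284   0.0001  0.2436]
[ -9.3618 -30.8707  16.3167]
[ 0.0455  0.0008  0.0014 -0.0002] [-0.0166 -0.2839  0.1715  0.3027  0.2211 -0.0124 -0.5155 -0.0229]
```

Call:
{"method": "servo_tool", "body": {
  "moves": [
    [-4.7,0,0,0,1],
    [-4.6,-2,1,0,1],
    [0,-4.8,2.5,0,1],
    [0,-4.8,2.6,0,1],
    [0,-4.8,2.6,0,1],
    [0,-4.8,2.6,0,1],
    [0,-4.8,2.5,0,1],
    [0,-4.8,2.5,0,1],
    [0,0,0,0.18,1],
    [0,0,0,0,1]
  ]
}}

```text
clock: 7.6
tcp_pos: [0.659, 0.0548, 0.3247]
orientation: [0.705, -0.022, 0.709, 0.022]
wrist_force: [-0.9, 0.2, -3.0]
finger_gap: 0.0633
```

```bash
python3 w.py w4
```

```text
t 7.6 tcp [0.659  0.0548 0.3247] yaz 93.54 F [-0.8557  0.1971 -3.0463] gap 0.0633 q [-0.0385  0.511   0.5707  1.6364  0.0003 -0.1002]
```

View pics/w4.png

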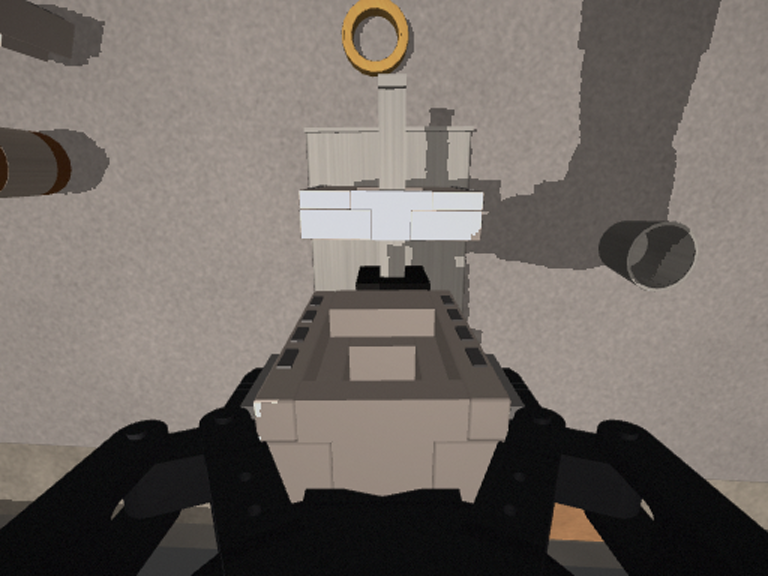

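```bash
python3 - <<'E'
import cv2
a=cv2.imread("pics/w4_raw.png");c=a[40:205,190:330]
cv2.imwrite("pics/w4c.png",cv2.resize(c,None,fx=4,fy=3.6,interpolation=cv2.INTER_NEAREST)[:600])
for r in (60,70,80,90,100,110,118): print(r,a[r,245:278].mean(1).astype(int).tolist())
for r in (170,175): print(r,a[r,250:285].mean(1).astype(int).tolist())
for r in (130,140,150,155): print(r,a[r,195:206].mean(1).astype(int).tolist(),a[r,314:326].mean(1).astype(int).tolist())
for k in (205,225,240,250,285,300,315): print(k,a[120:166,k].mean(1).astype(int).tolist())
E
```

```text
60 [144, 142, 140, 142, 142, 144, 144, 154, 160, 165, 164, 158, 160, 163, 166, 164, 161, 158, 161, 165, 163, 162, 157, 160, 167, 153, 138, 140, 140, 140, 138, 140, 140]
70 [142, 142, 142, 143, 145, 146, 143, 159, 164, 168, 168, 160, 164, 166, 169, 169, 163, 160, 163, 166, 163, 163, 160, 162, 167, 154, 143, 142, 141, 142, 142, 145, 145]
80 [143, 143, 140, 139, 143, 149, 153, 157, 164, 168, 168, 162, 164, 170, 171, 171, 165, 162, 165, 167, 165, 165, 161, 162, 170, 157, 143, 139, 137, 141, 140, 143, 143]
90 [166, 167, 167, 167, 168, 167, 168, 168, 166, 171, 170, 163, 167, 169, 173, 173, 168, 164, 165, 168, 165, 167, 163, 165, 172, 171, 169, 162, 163, 165, 163, 167, 167]
100 [167, 166, 168, 167, 168, 167, 168, 170, 167, 172, 172, 166, 168, 170, 174, 174, 169, 165, 168, 170, 168, 168, 165, 166, 173, 173, 168, 162, 163, 163, 163, 166, 167]
110 [168, 167, 167, 167, 166, 167, 169, 169, 171, 173, 174, 168, 168, 172, 175, 176, 171, 166, 169, 172, 170, 170, 167, 169, 175, 173, 167, 161, 161, 162, 163, 163, 164]
118 [169, 166, 167, 168, 166, 168, 169, 169, 169, 174, 175, 169, 169, 171, 176, 176,
[... 1816 characters left out ...]
158, 159, 159, 159]
285 [101, 101, 101, 101, 89, 79, 78, 142, 213, 215, 213, 214, 215, 215, 214, 214, 214, 214, 215, 215, 198, 215, 215, 215, 214, 214, 215, 214, 215, 215, 215, 215, 215, 215, 216, 215, 214, 215, 215, 215, 118, 99, 100, 99, 99, 98]
300 [107, 102, 103, 101, 79, 78, 78, 74, 206, 213, 213, 213, 213, 214, 214, 214, 213, 213, 214, 209, 139, 213, 214, 214, 214, 213, 215, 214, 214, 213, 214, 214, 214, 215, 215, 214, 214, 214, 215, 215, 115, 101, 100, 100, 100, 98]
315 [87, 87, 86, 90, 90, 90, 116, 71, 202, 212, 213, 213, 214, 213, 213, 214, 213, 213, 213, 213, 118, 211, 213, 214, 213, 214, 214, 214, 212, 214, 214, 214, 214, 214, 213, 213, 214, 150, 147, 150, 105, 89, 88, 91, 91, 88]
```

View pics/w4c.png

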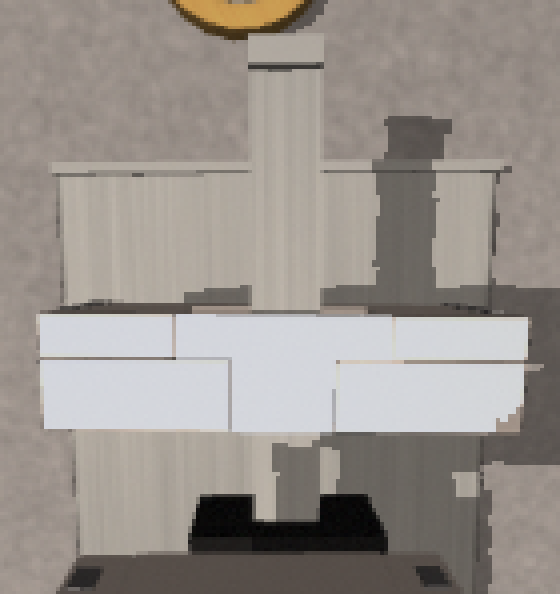

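```bash
python3 - <<'E'
from h import *
class C2(Cam):
    def __init__(s,z): s.E=z["E"];s.f=float(z["f"]);s.cx=float(z["cx"]);s.cy=float(z["cy"])
c=C2(np.load("w4.npz"))
def P(l,z): return np.array([c.plane(u,z) for u in l])[:,:2]
R=P([(270.15,60),(270.1,70),(270.2,80),(270.6,118)],.17);Lf=P([(251.8,60),(251.65,70),(252.9,118)],.17)
print("bar R",R,"L",Lf)
C=P([(261,60),(261.75,118)],.17);d=C[1]-C[0];print("centre",C,"yaw",np.degrees(np.arctan2(d[1],d[0])))
# base plate sides z=.012 : from crop  left (62/4+190,175/3.6+40)->(80/4+190,550/3.6+40); right (492..,)->(480)
b=P([(190+62/4,40+180/3.6),(190+79/4,40+550/3.6),(190+492/4,40+180/3.6)],.012);print("base",b)
print("front rim z=.02",P([(190+52/4,40+163/3.6),(190+510/4,40+163/3.6)],.02))
print("lip top front/back z.178",P([(261,49.3),(261,58.3)],.178))
f=P([(205,126.6),(225,126.6),(300,127.5),(315,127.5)],.19);r=P([(205,158.5),(225,158.9),(250,159.6),(285,159.6),(300,159.65)],.19)
l=P([(199.05,130),(199.85,150)],.19);rr=P([(321.75,130),(320.45,150)],.19)
for n,a in zip("frlR",(f,r,l,rr)): print(n,a.tolist())
for a in (f,r):
    k=np.polyfit(a[:,1],a[:,0],1);print("yaw",-np.degrees(k[0]))
print("pad", P([(190+190/4,40+495/3.6),(190+370/4,40+495/3.6)],.188))
E
```

```text
bar R [[0.5363 0.0633]
 [0.5453 0.0639]
 [0.5544 0.0647]
 [0.5906 0.068 ]] L [[0.5374 0.0454]
 [0.5464 0.0458]
 [0.5918 0.0498]]
centre [[0.5368 0.0544]
 [0.5912 0.0589]] yaw 4.728331762074613
base [[ 0.5563 -0.0259]
 [ 0.7196 -0.0165]
 [ 0.546   0.1388]]
front rim z=.02 [[ 0.5504 -0.0284]
 [ 0.5398  0.1432]]
lip top front/back z.178 [[0.5291 0.0537]
 [0.5368 0.0542]]
f [[0.6024596322900327, 0.004036580004115685], [0.6012627604301847, 0.023363393056110997], [0.5976163040991969, 0.09595933037334775], [0.5967172073690326, 0.11047862994791664]]
r [[0.6334497789612699, 0.004438044136824429], [0.6326183832706949, 0.0243898050693081], [0.6317783335993796, 0.04936834284001984], [0.6296191502371853, 0.08431550329763407], [0.6287435327101322, 0.0993015691688143]]
l [[0.6060289344355472, -0.0016897512985245763], [0.6253168336077604, -0.0007620806487653314]]
R [[0.5986608393693027, 0.11731622484423423], [0.6179425983410041, 0.11850994511550039]]
yaw 3.023750526914227
yaw 2.859535769222595
pad [[0.6513 0.0376]
 [0.6484 0.0837]]
```

```bash
python3 - <<'E'
from h import *
s,R=st();print(rel(s,R,[.46,.0493,.1515]))
E
```

```text
t 7.65 tcp [0.6588 0.0554 0.3257] yaz 93.68 F [ 1.1059  0.7127 -3.5089] gap 0.0629 q [-0.0375  0.5096  0.5709  1.6366  0.0002 -0.1017]
[ 17.5079   0.6547 -19.8041]
```

Call:
{"method": "servo_tool", "body": {
  "moves": [
    [0,0.1,-4,0,1],
    [0,0.15,-5,0,1],
    [0,0.15,-5,0,1],
    [0,0.15,-4,0,1],
    [0,0.1,-1.8,0,1],
    [4.5,0,0,0.007,1],
    [4.5,0,0,0,1],
    [4.5,0,0,0,1],
    [4.0,0,0,0,1],
    [0,0,0,0,1]
  ]
}}

```text
clock: 8.9
tcp_pos: [0.4576, 0.0508, 0.1505]
orientation: [0.704, -0.02, 0.709, 0.021]
wrist_force: [0.0, -0.6, -2.2]
finger_gap: 0.0634
```

```bash
python3 - <<'E'
from h import *
import cv2
s,R=st();print(rel(s,R,[.46,.0493,.1515]))
c=Cam(optics.read_camera("side"));cv2.imwrite("pics/s1.png",cv2.resize(c.p["pixels"][90:250,150:350],None,fx=3.5,fy=3.5,interpolation=cv2.INTER_CUBIC))
c=Cam(optics.read_camera("wrist"));cv2.imwrite("pics/w5.png",c.p["pixels"])
E
```

```text
t 8.9 tcp [0.4576 0.0508 0.1505] yaz 93.32 F [ 0.0419 -0.553  -2.2419] gap 0.0634 q [-0.0642  0.1424 -0.3777  1.0579  0.0001 -0.1221]
[-0.1027 -0.1635  0.234 ]
```

View pics/s1.png

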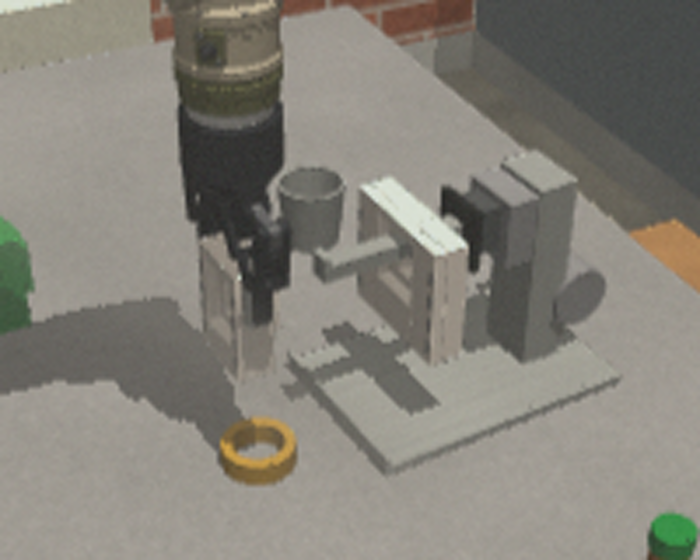

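Call:
{"method": "servo_tool", "body": {
  "moves": [
    [-0.05,-0.16,0,0,1],
    [0,0,2,0,1],
    [0,0,2,0,1],
    [0,0,1.5,0,1],
    [0,0,1.5,0,1],
    [0,0,1.5,0,1],
    [0,0,1.4,0,1],
    [0,0,0,0,1],
    [0.6,0,0,0,1],
    [0,0,0,0,1]
  ]
}}

```text
clock: 10.25
tcp_pos: [0.5592, 0.0537, 0.147]
orientation: [0.706, -0.019, 0.708, 0.019]
wrist_force: [-0.3, 0.5, -1.8]
finger_gap: 0.0634
```

```bash
python3 - <<'E'
from h import *
import cv2
s,R=st()
c=Cam(optics.read_camera("side"));cv2.imwrite("pics/s2.png",cv2.resize(c.p["pixels"][90:250,150:350],None,fx=3.5,fy=3.5,interpolation=cv2.INTER_CUBIC))
c=Cam(optics.read_camera("wrist"));cv2.imwrite("pics/w6.png",c.p["pixels"])
E
```

```text
t 10.25 tcp [0.5592 0.0537 0.147 ] yaz 93.11 F [-0.2613  0.5464 -1.8413] gap 0.0634 q [-0.0473  0.3275 -0.1439  1.1014  0.0001 -0.1015]
```

View pics/s2.png

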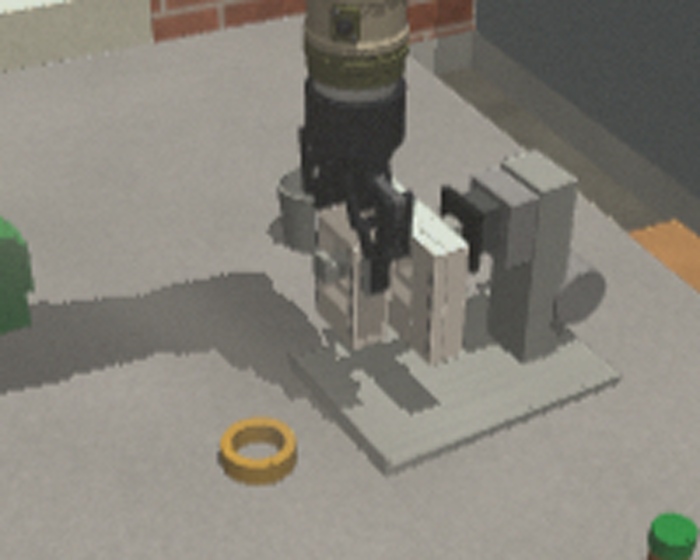

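View pics/w6.png

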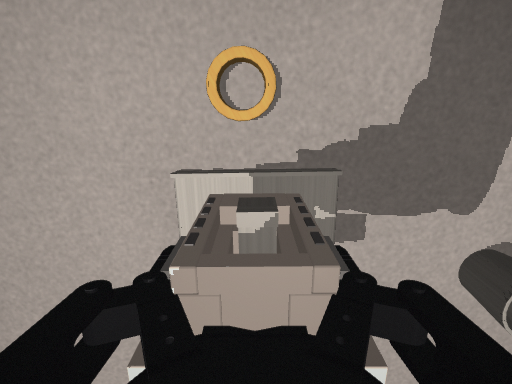

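Call:
{"method": "servo_tool", "body": {
  "moves": [
    [0.4,0.1,0,0,1],
    [0.4,0,0,0,1],
    [0,0,0,0,1],
    [0,0,0.4,0,1],
    [0,0,0.4,0,1],
    [0,0,0.4,0,1],
    [0,0,0.4,0,1],
    [0,0,0.4,0,1],
    [0,0,0,0,1],
    [0,0,0,0,1]
  ]
}}

```text
clock: 11.6
tcp_pos: [0.5802, 0.0557, 0.1397]
orientation: [0.707, -0.019, 0.707, 0.019]
wrist_force: [-1.3, -0.9, -3.8]
finger_gap: 0.0635
```

```bash
python3 - <<'E'
from h import *
import cv2
s,R=st()
c=Cam(optics.read_camera("side"));cv2.imwrite("pics/s3.png",cv2.resize(c.p["pixels"][90:250,150:350],None,fx=3.5,fy=3.5,interpolation=cv2.INTER_CUBIC))
E
```

```text
t 11.6 tcp [0.5802 0.0557 0.1397] yaz 93.1 F [-1.2909 -0.9205 -3.7578] gap 0.0635 q [-0.042   0.3695 -0.1014  1.1001  0.     -0.0962]
```

View pics/s3.png

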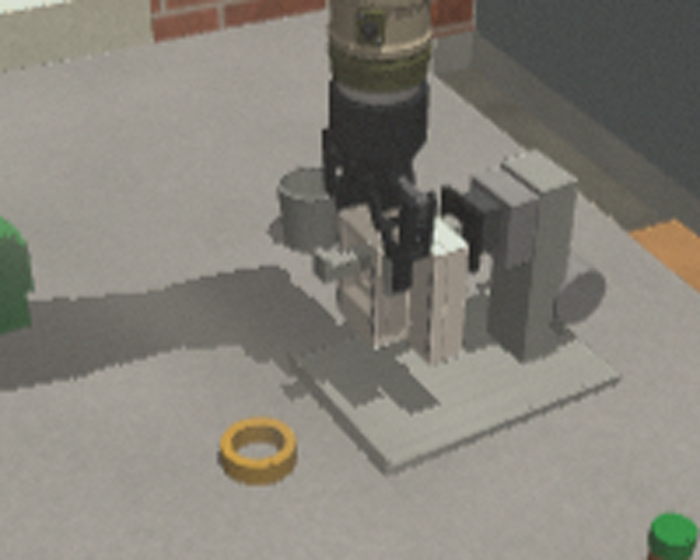

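Call:
{"method": "servo_tool", "body": {
  "moves": [
    [0.1,0,0.3,0,1],
    [0,0,0.3,0,1],
    [0,0,0.3,0,1],
    [0,0,0.3,0,1],
    [0,0,0.2,0,1],
    [0,0,0.2,0,1],
    [0,0,0.1,0,1],
    [0,0,0,0,1],
    [0,0,0,0,1],
    [0,0,0,0,1]
  ]
}}

```text
clock: 12.9
tcp_pos: [0.5975, 0.0566, 0.1388]
orientation: [0.707, -0.019, 0.707, 0.019]
wrist_force: [-0.5, -0.4, -3.0]
finger_gap: 0.0638
```

```bash
python3 - <<'E'
from h import *
import cv2
s,R=st()
c=Cam(optics.read_camera("side"));cv2.imwrite("pics/s4.png",cv2.resize(c.p["pixels"][90:250,150:350],None,fx=3.5,fy=3.5,interpolation=cv2.INTER_CUBIC))
E
```

```text
t 12.9 tcp [0.5975 0.0566 0.1388] yaz 93.1 F [-0.4671 -0.4109 -2.9871] gap 0.0638 q [-0.0393  0.4015 -0.0559  1.1129  0.0001 -0.0934]
```

View pics/s4.png

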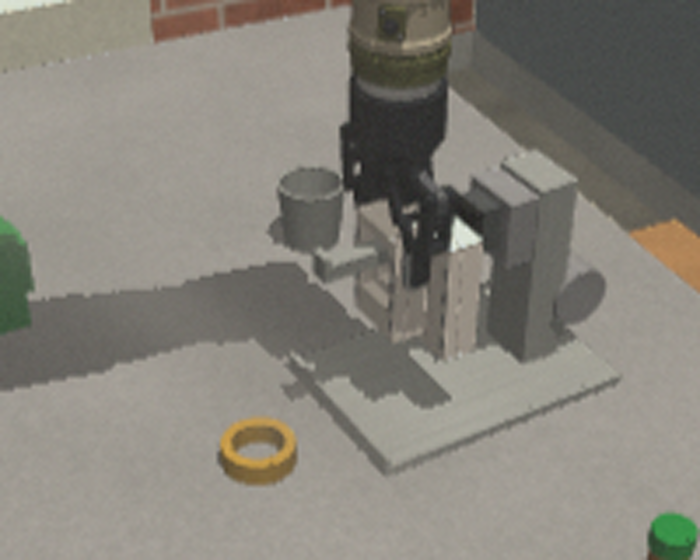

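Call:
{"method": "servo_tool", "body": {
  "moves": [
    [0,0,0.1,0,1],
    [0,0,0.1,0,1],
    [0,0,0.1,0,1],
    [0,0,0.1,0,1],
    [0,0,0,0,1],
    [0,0,0,0,1],
    [0,0,0,0,1],
    [0,0,0,0,1],
    [0,0,0,0,1],
    [0,0,0,0,1]
  ]
}}

```text
clock: 14.2
tcp_pos: [0.6014, 0.0569, 0.1388]
orientation: [0.707, -0.019, 0.707, 0.019]
wrist_force: [-0.7, 0.4, -3.4]
finger_gap: 0.0633
```

Call:
{"method": "servo_tool", "body": {
  "moves": [
    [0,0,0.1,0,1],
    [0,0,0.1,0,1],
    [0,0,0.1,0,1],
    [0,0,0,0,1],
    [0,0,0,0,1],
    [0,0,0,0,1],
    [0,0,0,0,1],
    [0,0,0,0,1],
    [0,0,0,0,1],
    [0,0,0,0,1]
  ]
}}

```text
clock: 15.45
tcp_pos: [0.6044, 0.057, 0.1388]
orientation: [0.707, -0.019, 0.707, 0.019]
wrist_force: [-2.2, -0.9, -2.5]
finger_gap: 0.0635
```

Call:
{"method": "servo_tool", "body": {
  "moves": [
    [0,0,0.1,0,1],
    [0,0,0,0,1],
    [0,0,0,0,1],
    [0,0,0,0,1],
    [0,0,0,0,1],
    [0,0,0,0,1],
    [0,0,0,0,1],
    [0,0,0,0,1],
    [0,0,0,0,1],
    [0,0,0,0,1]
  ]
}}

```text
clock: 16.7
tcp_pos: [0.6053, 0.0571, 0.1388]
orientation: [0.707, -0.019, 0.707, 0.019]
wrist_force: [-2.6, -0.9, -2.8]
finger_gap: 0.0633
```

```bash
python3 - <<'E'
from h import *
import cv2
s,R=st()
c=Cam(optics.read_camera("side"));d=Cam(optics.read_camera("scene"))
a=cv2.resize(c.p["pixels"][130:220,230:320],None,fx=4.4,fy=4.4,interpolation=cv2.INTER_CUBIC)
b=cv2.resize(d.p["pixels"][170:260,255:345],None,fx=4.4,fy=4.4,interpolation=cv2.INTER_CUBIC);cv2.imwrite("pics/s5.png",np.hstack([a,b]))
s,R=st()
E
```

```text
t 16.7 tcp [0.6053 0.0571 0.1388] yaz 93.11 F [-2.6344 -0.9036 -2.7915] gap 0.0633 q [-0.038   0.4163 -0.0333  1.121   0.0001 -0.0922]
t 16.8 tcp [0.6053 0.0571 0.1388] yaz 93.11 F [-3.5574 -0.2646 -2.4555] gap 0.0633 q [-0.038   0.4163 -0.0333  1.121   0.0001 -0.0922]
```

View pics/s5.png

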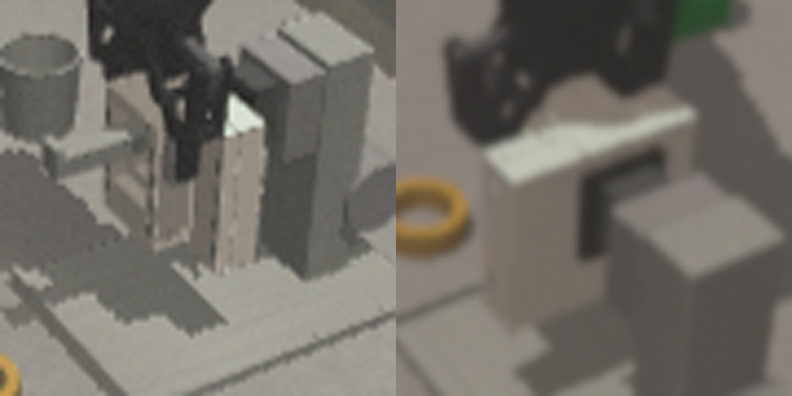

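Call:
{"method": "servo_tool", "body": {
  "moves": [
    [0,0,0.1,0,1],
    [0,0,0,0,1],
    [0,0,0,0,1],
    [0,0,0,0,1],
    [0,0,0,0,1],
    [0,0,0,0,1],
    [0,0,0,0,1],
    [0,0,0,0,1],
    [0,0,0,0,1],
    [0,0,0,0,1]
  ]
}}

```text
clock: 18.05
tcp_pos: [0.6064, 0.0571, 0.1388]
orientation: [0.707, -0.019, 0.707, 0.019]
wrist_force: [-0.1, -0.0, -3.9]
finger_gap: 0.0635
```

Call:
{"method": "servo_tool", "body": {
  "moves": [
    [0,0,0.1,0,1],
    [0,0,0.08,0,1],
    [0,0,0,0,1],
    [0,0,0,0,1],
    [0,0,0,0,1],
    [0,0,0,0,1],
    [0,0,0,0,1],
    [0,0,0,0,1],
    [0,0,0,0,1],
    [0,0,0,0,1]
  ]
}}

```text
clock: 19.3
tcp_pos: [0.6081, 0.0572, 0.1388]
orientation: [0.707, -0.019, 0.707, 0.019]
wrist_force: [-3.5, 0.2, -2.7]
finger_gap: 0.0632
```

Call:
{"method": "servo_tool", "body": {
  "moves": [
    [0,0,0.15,0,1],
    [0,0,0,0,1],
    [0,0,0,0,1],
    [0,0,0,0,1],
    [0,0,0,0,1],
    [0,0,0,0,1],
    [0,0,0,0,1],
    [0,0,0,0,1],
    [0,0,0,0,1],
    [0,0,0,0,1]
  ]
}}

```text
clock: 20.55
tcp_pos: [0.6096, 0.0573, 0.1388]
orientation: [0.707, -0.019, 0.707, 0.019]
wrist_force: [-0.8, 0.3, -3.9]
finger_gap: 0.0636
```

```bash
python3 - <<'E'
from h import *
s,R=st()
F=[]
c=Cam(optics.read_camera("wrist"));F.append(env.get_state()["wrist_force"])
for n in ("scene","side"):
  c2=Cam(optics.read_camera(n));F.append(env.get_state()["wrist_force"]);cv2.imwrite(f"pics/{n}6.png",c2.p["pixels"])
print(np.array(F))
cv2.imwrite("pics/w7.png",c.p["pixels"])
d=[cv2.resize(cv2.imread(f"pics/scene{k}.png")[195:255,265:345],None,fx=5,fy=5,interpolation=cv2.INTER_CUBIC) for k in(0,6)]
e=[cv2.resize(cv2.imread(f"pics/side{k}.png")[130:200,240:320],None,fx=5,fy=5,interpolation=cv2.INTER_CUBIC) for k in(0,6)]
cv2.imwrite("pics/d6.png",np.hstack(d));cv2.imwrite("pics/e6.png",np.hstack(e))
E
```

```text
t 20.55 tcp [0.6096 0.0573 0.1388] yaz 93.1 F [-0.7677  0.3375 -3.9236] gap 0.0636 q [-0.0374  0.4243 -0.021   1.1254  0.0001 -0.0915]
[[-0.4165  0.0005 -3.3481]
 [-0.1293  0.3087 -2.5809]
 [-0.2854  0.2977 -2.8636]]
```

View pics/d6.png

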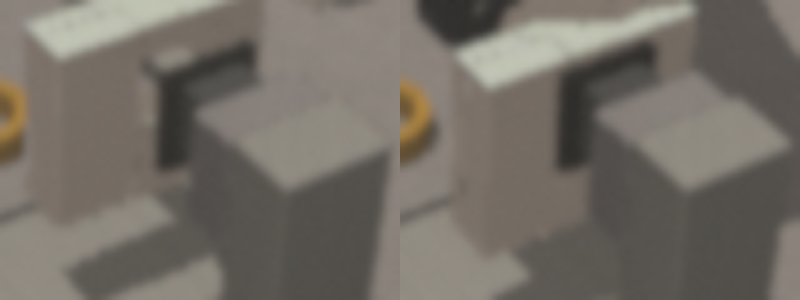

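View pics/e6.png

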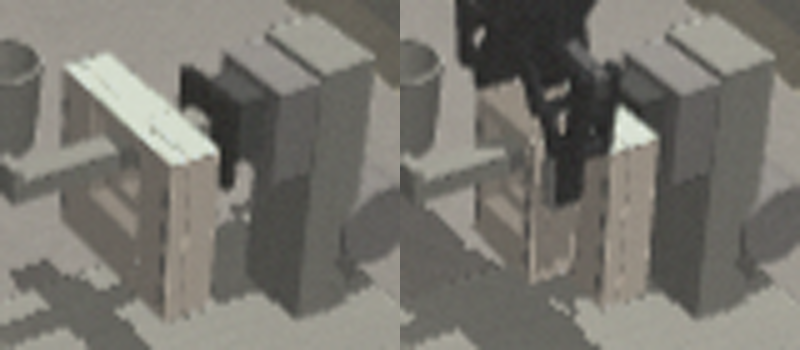

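View pics/w7.png

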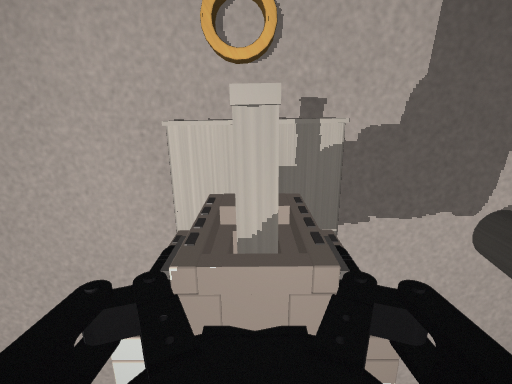

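```bash
python3 - <<'E'
from h import *
b=Cam(optics.read_camera("side"));a=Cam(optics.read_camera("scene"))
print(b.plane((276.0,142.8),.188),b.plane((287.2,167.2),.130),"scene",a.plane((265+160/5,195+168/5),.13),a.plane((265+148/5,195+65/5),.188))
# large rear right edge side image now/before (top rear corner near-y), z .19
for u in((240+218/5,130+152/5),(240+256/5,130+133/5)): print("L rear near top",b.plane(u,.19))
for u in((265+62/5,195+60/5),(265+90/5,195+88/5)): print("scene L rear near top",a.plane(u,.19))
E
```

```text
[0.6602 0.0879 0.188 ] [0.6715 0.0356 0.13  ] scene [0.6669 0.039  0.13  ] [0.6576 0.0352 0.188 ]
L rear near top [ 0.6307 -0.0059  0.19  ]
L rear near top [0.6595 0.0014 0.19  ]
scene L rear near top [ 0.6381 -0.0001  0.19  ]
scene L rear near top [0.6626 0.0015 0.19  ]
```

Call:
{"method": "servo_tool", "body": {
  "moves": [
    [0,0,0.1,0,1],
    [0,0,0.1,0,1],
    [0,0,0,0,1],
    [0,0,0,0,1],
    [0,0,0,0,1],
    [0,0,0,0,1],
    [0,0,0,0,1],
    [0,0,0,0,1],
    [0,0,0,0,1],
    [0,0,0,0,1]
  ]
}}

```text
clock: 22.05
tcp_pos: [0.6115, 0.0574, 0.1388]
orientation: [0.707, -0.019, 0.707, 0.019]
wrist_force: [-2.4, -0.7, -3.0]
finger_gap: 0.0637
```

Call:
{"method": "servo_tool", "body": {
  "moves": [
    [0,0,0.1,0,1],
    [0,0,0.08,0,1],
    [0,0,0,0,1],
    [0,0,0,0,1],
    [0,0,0,0,1],
    [0,0,0,0,1],
    [0,0,0,0,1],
    [0,0,0,0,1],
    [0,0,0,0,1],
    [0,0,0,0,1]
  ]
}}

```text
clock: 23.3
tcp_pos: [0.6135, 0.0575, 0.1389]
orientation: [0.707, -0.019, 0.707, 0.019]
wrist_force: [0.1, -0.4, -4.1]
finger_gap: 0.0633
```

Call:
{"method": "servo_tool", "body": {
  "moves": [
    [0,0,0.1,0,1],
    [0,0,0.1,0,1],
    [0,0,0,0,1],
    [0,0,0,0,1],
    [0,0,0,0,1],
    [0,0,0,0,1],
    [0,0,0,0,1],
    [0,0,0,0,1],
    [0,0,0,0,1],
    [0,0,0,0,1]
  ]
}}

```text
clock: 24.55
tcp_pos: [0.6145, 0.0576, 0.1387]
orientation: [0.706, -0.019, 0.707, 0.019]
wrist_force: [-5.9, 0.2, -0.9]
finger_gap: 0.0634
```

```bash
python3 - <<'E'
from h import *
st();c2=Cam(optics.read_camera("side"));cv2.imwrite("pics/side7.png",c2.p["pixels"]);st()
e=[cv2.resize(cv2.imread(f"pics/side{k}.png")[130:200,240:320],None,fx=5,fy=5,interpolation=cv2.INTER_CUBIC) for k in(6,7)]
cv2.imwrite("pics/e7.png",np.hstack(e))
E
```

```text
t 24.55 tcp [0.6145 0.0576 0.1387] yaz 93.11 F [-5.9032  0.1977 -0.9032] gap 0.0634 q [-0.0365  0.4349 -0.0048  1.1327 -0.0001 -0.0908]
t 24.6 tcp [0.6145 0.0576 0.1387] yaz 93.11 F [-4.6705  0.0559 -0.8914] gap 0.0631 q [-0.0365  0.4349 -0.0048  1.1327 -0.0001 -0.0908]
```

View pics/e7.png

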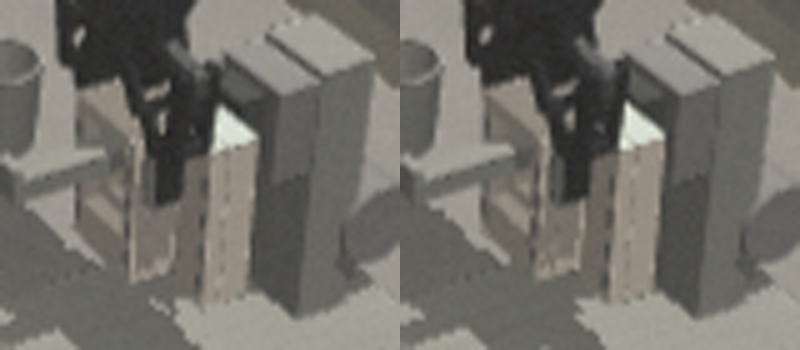

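Call:
{"method": "servo_tool", "body": {
  "moves": [
    [0,0,0.1,0,1],
    [0,0,0.08,0,1],
    [0,0,0,0,1],
    [0,0,0,0,1],
    [0,0,0,0,1],
    [0,0,0,0,1],
    [0,0,0,0,1],
    [0,0,0,0,1],
    [0,0,0,0,1],
    [0,0,0,0,1]
  ]
}}

```text
clock: 25.85
tcp_pos: [0.615, 0.0576, 0.1387]
orientation: [0.705, -0.019, 0.708, 0.019]
wrist_force: [-8.3, -0.8, 1.3]
finger_gap: 0.0631
```

Call:
{"method": "servo_tool", "body": {
  "moves": [
    [0,0,0.1,0,1],
    [0,0,0.08,0,1],
    [0,0,0,0,1],
    [0,0,0,0,1],
    [0,0,0,0,1],
    [0,0,0,0,1],
    [0,0,0,0,1],
    [0,0,0,0,1],
    [0,0,0,0,1],
    [0,0,0,0,1]
  ]
}}

```text
clock: 27.1
tcp_pos: [0.6155, 0.0577, 0.1388]
orientation: [0.705, -0.019, 0.709, 0.019]
wrist_force: [-12.6, -1.6, 3.8]
finger_gap: 0.0633
```

```bash
python3 - <<'E'
from h import *
st();c2=Cam(optics.read_camera("side"));cv2.imwrite("pics/side8.png",c2.p["pixels"]);s,R=st();print(R,s["ft_torque"])
c3=Cam(optics.read_camera("wrist"));cv2.imwrite("pics/w8.png",c3.p["pixels"])
e=[cv2.resize(cv2.imread(f"pics/side{k}.png")[130:200,240:320],None,fx=5,fy=5,interpolation=cv2.INTER_CUBIC) for k in(7,8)]
cv2.imwrite("pics/e8.png",np.hstack(e))
E
```

```text
t 27.1 tcp [0.6155 0.0577 0.1388] yaz 93.13 F [-12.5884  -1.6013   3.8315] gap 0.0633 q [-0.036   0.4405  0.004   1.1404 -0.0008 -0.0905]
t 27.15 tcp [0.6155 0.0577 0.1388] yaz 93.13 F [-13.2598  -1.7498   4.3442] gap 0.0636 q [-0.036   0.4405  0.004   1.1404 -0.0007 -0.0906]
[[-0.0062 -0.0546  0.9985]
 [-0.0005  0.9985  0.0546]
 [-1.     -0.0001 -0.0062]] [-0.2223  2.0283  0.2135]
```

View pics/e8.png

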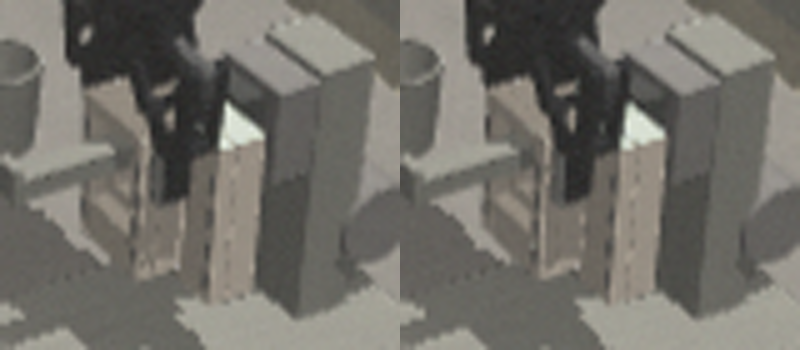

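View pics/w8.png

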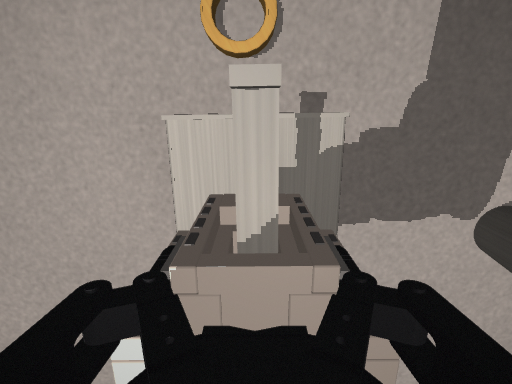

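```bash
python3 - <<'E'
from h import *
c=Cam(optics.read_camera("wrist"));st()
a=c.p["pixels"].mean(2).astype(int)
for k in(118,125,132,140,375,380,385): print(k,a[325:375,k].tolist())
for r in (337,345,360): print(c.plane((125,r),.19),c.plane((380,r),.19))
print("mid front top", c.plane((200,266),.19),c.plane((310,266),.19))
E
```

```text
t 27.25 tcp [0.6155 0.0577 0.1388] yaz 93.12 F [-14.1704  -0.9904   4.1038] gap 0.0637 q [-0.036   0.4405  0.004   1.1404 -0.0007 -0.0905]
118 [23, 24, 21, 25, 22, 23, 25, 25, 24, 22, 24, 23, 24, 24, 25, 12, 10, 12, 20, 38, 153, 200, 201, 202, 202, 201, 201, 202, 200, 201, 200, 200, 200, 199, 200, 165, 158, 185, 198, 198, 198, 199, 199, 198, 198, 198, 197, 197, 198, 197]
125 [24, 23, 26, 24, 23, 22, 23, 22, 24, 22, 25, 23, 23, 104, 196, 202, 202, 202, 202, 202, 202, 202, 202, 201, 201, 200, 200, 201, 201, 201, 202, 201, 200, 201, 199, 164, 161, 186, 199, 200, 200, 199, 199, 199, 198, 198, 199, 199, 198, 197]
132 [23, 23, 26, 24, 24, 23, 24, 23, 24, 24, 24, 26, 147, 186, 199, 204, 203, 203, 203, 202, 202, 203, 202, 202, 201, 202, 201, 201, 201, 202, 201, 201, 200, 200, 202, 149, 162, 187, 198, 200, 200, 199, 200, 199, 199, 199, 199, 198, 198, 198]
140 [14, 18, 21, 18, 23, 27, 28, 17, 21, 20, 16, 33, 80, 101, 151, 199, 200, 201, 202, 200, 202, 201, 202, 202, 202, 202, 202, 202, 202, 202, 202, 201, 201, 201, 202, 148, 165, 188, 198, 200, 200, 200, 200, 200, 199, 200, 199, 152, 33, 8]
37
[... 218 characters left out ...]
, 130, 130, 130, 129]
380 [24, 22, 23, 24, 25, 21, 23, 24, 23, 21, 23, 22, 47, 132, 135, 133, 133, 133, 133, 133, 133, 132, 132, 133, 132, 132, 132, 132, 132, 132, 132, 131, 131, 129, 99, 115, 123, 131, 131, 131, 130, 131, 130, 130, 130, 131, 130, 130, 129, 130]
385 [22, 22, 23, 24, 22, 24, 25, 23, 24, 21, 23, 22, 22, 50, 131, 134, 133, 132, 132, 133, 132, 133, 131, 132, 132, 132, 133, 131, 131, 133, 131, 131, 131, 130, 97, 114, 123, 131, 130, 130, 131, 131, 130, 130, 130, 131, 129, 130, 129, 129]
[0.6338 0.0072 0.19  ] [0.6282 0.1095 0.19  ]
[0.6378 0.007  0.19  ] [0.6321 0.1102 0.19  ]
[0.6454 0.0064 0.19  ] [0.6397 0.1115 0.19  ]
mid front top [0.6002 0.0373 0.19  ] [0.5979 0.0779 0.19  ]
```

Call:
{"method": "servo_tool", "body": {
  "moves": [
    [0,0,-0.15,0,1],
    [0,0,-0.15,0,1],
    [0,0,0,0,1],
    [0,0,0,0,-1],
    [0,0,0,0,-1],
    [0,0,0,0,-1],
    [0,0,0,0,-1],
    [-2,0,0,0,-1],
    [-4,0,0,0,-1],
    [-5,0,0,0,-1]
  ]
}}

```text
clock: 28.5
tcp_pos: [0.6155, 0.0577, 0.249]
orientation: [0.706, -0.019, 0.707, 0.019]
wrist_force: [0.6, 1.0, -0.1]
finger_gap: 0.0854
```

```bash
python3 - <<'E'
from h import *
s,R=st();print(rel(s,R,[.551,-.311,.26]))
c2=Cam(optics.read_camera("side"));cv2.imwrite("pics/side9.png",c2.p["pixels"])
c=Cam(optics.read_camera("wrist"))
e=cv2.resize(c2.p["pixels"][120:210,220:320],None,fx=4,fy=4,interpolation=cv2.INTER_CUBIC)
cv2.imwrite("pics/e9.png",np.hstack([e,cv2.resize(c.p["pixels"],(480,360))]))
m=models.outline_of("oil_bottle",c2.p);print([(d["conf"],d["location"]) for d in m]);m=m[0]["pixels"];ys,xs=np.nonzero(m);b=ys.max();print("bottle base near",c2.plane((xs[ys>b-3].mean(),b),0), "top",c2.plane((xs[ys<ys.min()+3].mean(),ys.min()+2),.17))
E
```

```text
t 28.5 tcp [0.6155 0.0577 0.249 ] yaz 93.1 F [ 0.5588  0.9745 -0.147 ] gap 0.0854 q [-0.0364  0.3982  0.2115  1.3857  0.0002 -0.0906]
[ -1.0943 -36.4655  -8.4425]
[(0.57, [333.7, 269.8])]
bottle base near [ 0.59   -0.3366  0.    ] top [ 0.6013 -0.308   0.17  ]
```

View pics/e9.png

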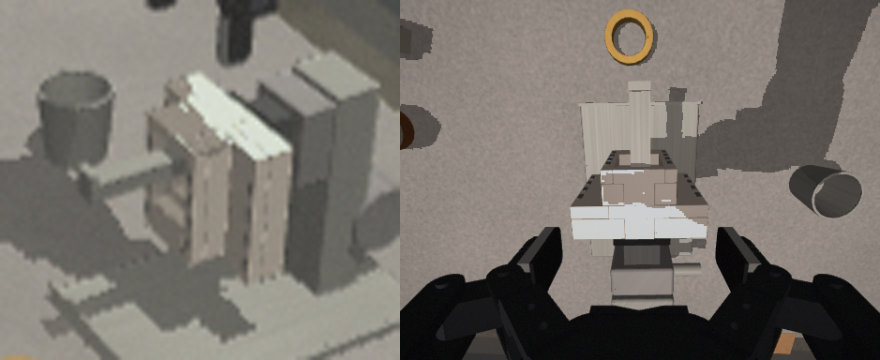

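Call:
{"method": "servo_tool", "body": {
  "moves": [
    [-0.5,-3.4,-0.8,0,-1],
    [-0.5,-5.5,-1.3,0,-1],
    [-0.1,-5.5,-1.3,0,-1],
    [0,-5.5,-1.3,0,-1],
    [0,-5.5,-1.3,0,-1],
    [0,-5.5,-1.3,0,-1],
    [0,-5.5,-1.1,0,-1],
    [0,0,0,0.17,-1],
    [0,0,0,0.165,-1],
    [0,0,0,0,-1]
  ]
}}

```text
clock: 29.9
tcp_pos: [0.5514, -0.3105, 0.2584]
orientation: [0.7, 0.099, 0.701, -0.098]
wrist_force: [-0.3, 0.2, -0.4]
finger_gap: 0.0853
```

```bash
python3 w.py w10 small 0 .4745 -.2889 -.285
```

```text
t 29.9 tcp [ 0.5514 -0.3105  0.2584] yaz 73.98 F [-0.2551  0.1555 -0.36  ] gap 0.0853 q [-0.6397  0.4282  0.2792  1.4236  0.0002 -0.3601]
[(0.88, [255.0, 109.0], 1732)] expect [253.1325 106.4224]
small [ 0.4763 -0.2876 -0.2405] -13.777252473422203 0.9533501503161823
```

View pics/w10.png

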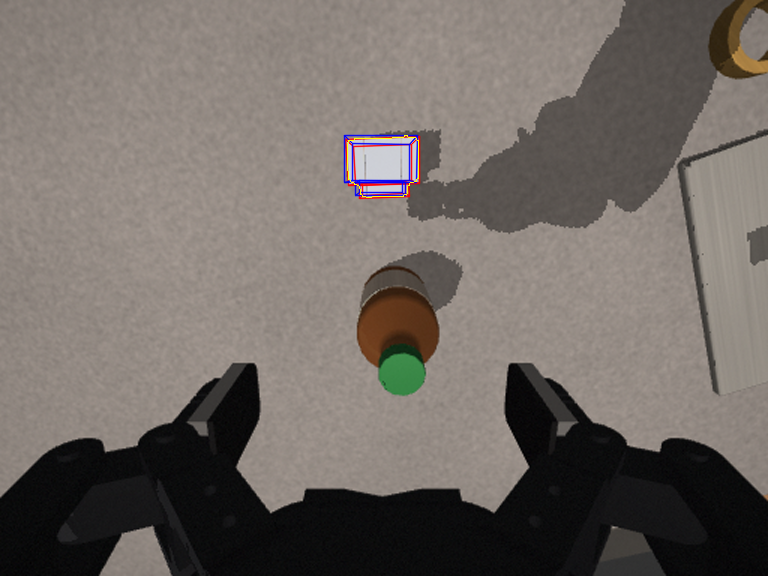

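```bash
python3 - <<'E'
from h import *
s,R=st();print(rel(s,R,[.4763,-.2877,.040]))
E
```

```text
t 30.0 tcp [ 0.5516 -0.3101  0.2589] yaz 74.09 F [0.246  0.6442 0.2378] gap 0.0855 q [-0.639   0.4276  0.2797  1.424   0.0001 -0.3613]
[21.9027  0.0791 -7.8341]
```

Call:
{"method": "servo_tool", "body": {
  "moves": [
    [0,0,-3.9,0,-1],
    [0,0.08,-3.93,-0.015,-1],
    [0,0,0,0,-1],
    [4,0,0,0,-1],
    [4,0,0,0,-1],
    [4,0,0,0,-1],
    [4,0,0,0,-1],
    [3.5,0,0,0,-1],
    [2.4,0,0,0,-1],
    [0,0,0,0,-1]
  ]
}}

```text
clock: 31.25
tcp_pos: [0.4762, -0.2869, 0.0387]
orientation: [0.7, 0.094, 0.702, -0.092]
wrist_force: [-1.3, -0.1, -0.6]
finger_gap: 0.0852
```

```bash
python3 w.py w11
```

```text
t 31.25 tcp [ 0.4762 -0.2869  0.0387] yaz 74.87 F [-1.2567 -0.1103 -0.56  ] gap 0.0852 q [-0.6867  0.4121 -0.3097  0.8527  0.0002 -0.4226]
```

View pics/w11.png

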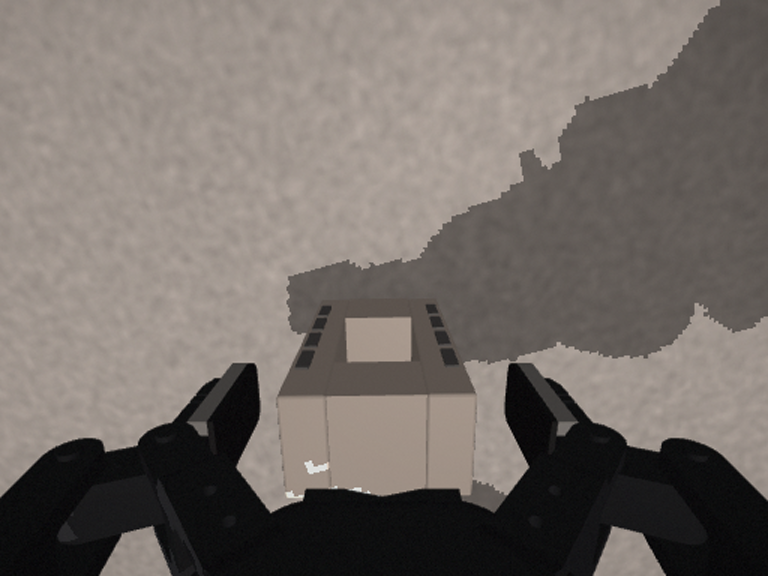

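Call:
{"method": "servo_tool", "body": {
  "moves": [
    [0,-0.17,0,0,-1],
    [0,0,0,0,1],
    [0,0,0,0,1],
    [0,0,0,0,1],
    [0,0,0,0,1],
    [0,0,0,0,1],
    [-3,0,0,0,1],
    [-6,0,0,0,1],
    [-5.5,0,0,0,1],
    [0,0,0,0,1]
  ]
}}

```text
clock: 32.55
tcp_pos: [0.4785, -0.2914, 0.1905]
orientation: [0.703, 0.092, 0.698, -0.095]
wrist_force: [0.0, -0.6, -2.9]
finger_gap: 0.0516
```

```bash
python3 w.py w12; python3 - <<'E'
from h import *
a=cv2.imread("pics/w12_raw.png");cv2.imwrite("pics/w12c.png",cv2.resize(a[180:340,170:340],None,fx=4,fy=3.7,interpolation=cv2.INTER_CUBIC))
E
```

```text
t 32.55 tcp [ 0.4785 -0.2914  0.1905] yaz 74.77 F [ 0.022  -0.6359 -2.8709] gap 0.0516 q [-0.6902  0.2921 -0.0837  1.1863 -0.     -0.4245]
```

View pics/w12c.png

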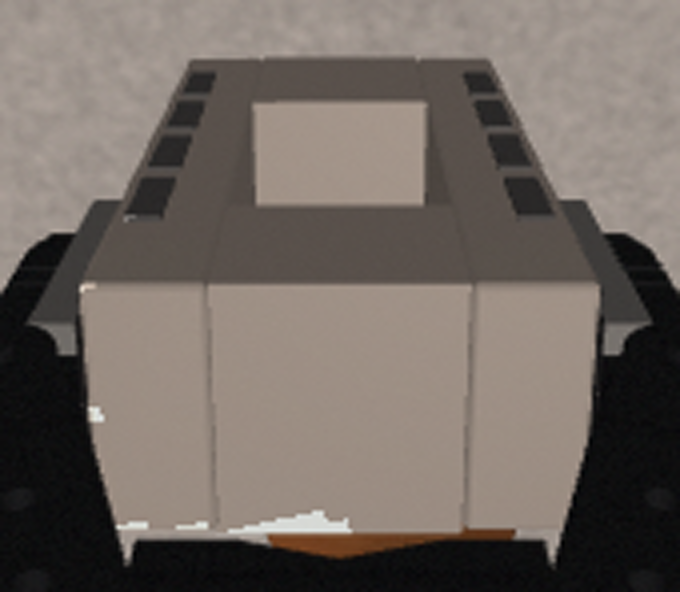

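```bash
python3 - <<'E'
from h import *
from scipy.optimize import least_squares
class C2(Cam):
    def __init__(s,z): s.E=z["E"];s.f=float(z["f"]);s.cx=float(z["cx"]);s.cy=float(z["cy"])
c=C2(np.load("w12.npz"));s,R=st()
obs=np.array([[190,257],[320,257],[217.5,196.2],[292.5,196.2]])-.4
P=np.array([[-16,-26,86],[-16,26,86],[-16,-26,0],[-16,26,0]])/1000
def W(q):
    th=q[3];x=P[:,0]*np.cos(th)+P[:,2]*np.sin(th);z=P[:,2]*np.cos(th)-P[:,0]*np.sin(th)
    L=np.c_[q[0]-z,q[1]+P[:,1],q[2]+x];return s["tcp_pos"]+L@R.T
r=least_squares(lambda q:(c.proj(W(q))-obs).ravel(),[.04,0,0,0]);print(r.x,r.fun)
print(rel(s,R,[.478,-.290,.30]), rel(s,R,[.455,.049,.30]))
E
```

```text
t 32.6 tcp [ 0.4772 -0.2903  0.1876] yaz 74.77 F [-0.5986  0.7792 -2.3835] gap 0.0518 q [-0.6903  0.2942 -0.088   1.1845  0.     -0.4245]
[ 0.0404  0.0003  0.0015 -0.0038] [-0.0991 -0.0599 -0.0158  0.0659  0.2355 -0.0296 -0.0354  0.019 ]
[-11.2431   0.0328   0.1079] [-11.3371  32.1386 -11.0145]
```

Call:
{"method": "servo_tool", "body": {
  "moves": [
    [-5,0,0,-0.107,1],
    [-5,0,0,-0.107,1],
    [-3.7,0,0,-0.106,1],
    [0,4.8,2.9,0,1],
    [0,4.8,2.9,0,1],
    [0,4.8,2.9,0,1],
    [0,4.8,2.9,0,1],
    [0,4.8,2.9,0,1],
    [0,4.8,2.9,0,1],
    [0,4.6,2.75,0,1]
  ]
}}

```text
clock: 33.85
tcp_pos: [0.6595, 0.0566, 0.3196]
orientation: [0.705, -0.019, 0.709, 0.019]
wrist_force: [0.7, -0.7, -2.8]
finger_gap: 0.0517
```

Call:
{"method": "servo_tool", "body": {
  "moves": [
    [0,0,0,0,1],
    [0,0,0,0,1],
    [0,0,0,0,1],
    [0,0,0,0,1],
    [0,0,0,0,1],
    [0,0,0,0,1],
    [0,0,0,0,1],
    [0,0,0,0,1],
    [0,0,0,0,1],
    [0,0,0,0,1]
  ]
}}

```text
clock: 35.1
tcp_pos: [0.6594, 0.0549, 0.3228]
orientation: [0.707, -0.019, 0.707, 0.019]
wrist_force: [-0.2, 0.8, -2.0]
finger_gap: 0.0513
```

```bash
python3 w.py w13; python3 - <<'E'
import cv2
a=cv2.imread("pics/w13_raw.png");cv2.imwrite("pics/w13c.png",cv2.resize(a[30:190,180:340],None,fx=4.4,fy=3.7,interpolation=cv2.INTER_NEAREST))
E
```

```text
t 35.1 tcp [0.6594 0.0549 0.3228] yaz 93.11 F [-0.2356  0.834  -2.0453] gap 0.0513 q [-0.0381  0.5047  0.5558  1.6218  0.0001 -0.0924]
```

View pics/w13c.png

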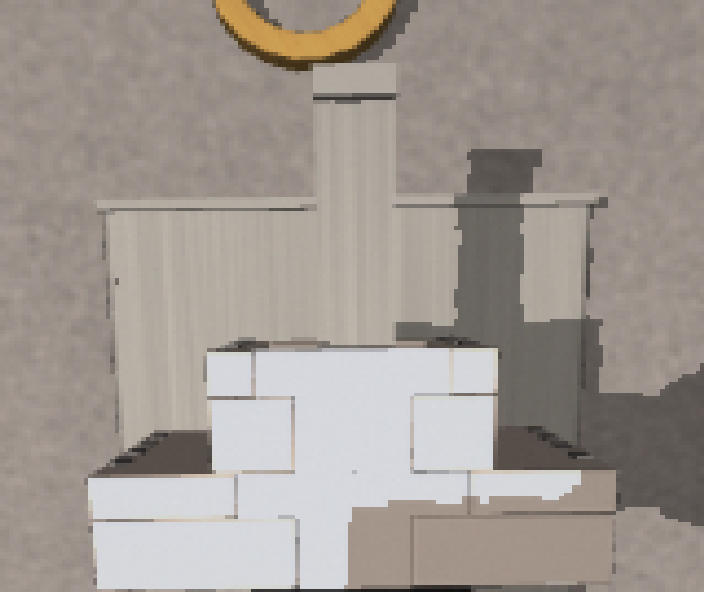

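```bash
python3 - <<'E'
from h import *
class C2(Cam):
    def __init__(s,z): s.E=z["E"];s.f=float(z["f"]);s.cx=float(z["cx"]);s.cy=float(z["cy"])
c=C2(np.load("w13.npz"))
P=lambda u,v,z:c.plane((180+(u+.5)/4.4-.5,30+(v+.5)/3.7-.5),z)
print("mid front L,R",P(207,349,.19),P(497,347,.19),"large front",P(89,478,.19),P(616,472,.19))
print("lip",P(314,98,.178),P(396,98,.178),"bar",P(317,335,.17),P(396,335,.17))
s,R=st();print(rel(s,R,[.457,.0491,.158]))
E
```

```text
mid front L,R [0.5995 0.0257 0.19  ] [0.5956 0.0887 0.19  ] large front [0.6345 0.     0.19  ] [0.6264 0.1184 0.19  ]
lip [0.5371 0.0457 0.178 ] [0.5362 0.0631 0.178 ] bar [0.5952 0.0493 0.17  ] [0.5942 0.0676 0.17  ]
t 35.15 tcp [0.6594 0.0549 0.3228] yaz 93.11 F [-0.6859  0.2508 -1.6479] gap 0.0512 q [-0.0381  0.5048  0.5558  1.6219  0.     -0.0924]
[ 16.4776   0.5165 -20.2434]
```

Call:
{"method": "servo_tool", "body": {
  "moves": [
    [0,0.1,-4,0,1],
    [0,0.1,-5,0,1],
    [0,0.1,-5,0,1],
    [0,0.1,-4.3,0,1],
    [0,0.05,-2,0,1],
    [4.5,0,0,-0.009,1],
    [4.5,0,0,0,1],
    [4.3,0,0,0,1],
    [3.0,0,0,0,1],
    [0,0,0,0,1]
  ]
}}

```text
clock: 36.4
tcp_pos: [0.4544, 0.0485, 0.158]
orientation: [0.705, -0.022, 0.708, 0.023]
wrist_force: [-0.1, 0.5, -0.6]
finger_gap: 0.0513
```

```bash
python3 - <<'E'
from h import *
s,R=st();c=Cam(optics.read_camera("wrist"));s,R=st()
x=s["tcp_pos"][0];print("line y",.058+(x-.6135)*.063, rel(s,R,[.457,.0483,.158]))
E
```

```text
t 36.4 tcp [0.4544 0.0485 0.158 ] yaz 93.62 F [-0.0967  0.4724 -0.6331] gap 0.0513 q [-0.0696  0.1286 -0.3745  1.0724  0.0001 -0.1329]
t 36.45 tcp [0.4559 0.0484 0.1597] yaz 93.62 F [-0.5206 -0.1047 -1.6625] gap 0.0514 q [-0.0696  0.1274 -0.3715  1.0735  0.     -0.1328]
line y 0.04806885805624739 [ 0.17   -0.0191  0.113 ]
```

Call:
{"method": "servo_tool", "body": {
  "moves": [
    [0.15,0,1,0,1],
    [0,0,2,0,1],
    [0,0,2,0,1],
    [0,0,2,0,1],
    [0,0,1.5,0,1],
    [0,0,1.5,0,1],
    [0,0,0,0,1],
    [0.6,0,0,0,1],
    [0.4,0,0,0,1],
    [0,0,0,0,1]
  ]
}}

```text
clock: 37.7
tcp_pos: [0.5555, 0.0547, 0.1478]
orientation: [0.706, -0.022, 0.707, 0.022]
wrist_force: [-0.2, -0.5, -1.3]
finger_gap: 0.0514
```

```bash
python3 - <<'E'
from h import *
import cv2
s,R=st()
c=Cam(optics.read_camera("side"));w=Cam(optics.read_camera("wrist"));s,R=st()
x=s["tcp_pos"][0];print("line y",.058+(x-.6135)*.063)
cv2.imwrite("pics/s14.png",np.hstack([cv2.resize(c.p["pixels"][120:210,220:320],None,fx=4,fy=4,interpolation=cv2.INTER_CUBIC),cv2.resize(w.p["pixels"],(400,360))]))
E
```

```text
t 37.7 tcp [0.5555 0.0547 0.1478] yaz 93.62 F [-0.2059 -0.4553 -1.3479] gap 0.0514 q [-0.0457  0.3198 -0.1529  1.0994  0.0001 -0.1089]
t 37.8 tcp [0.556  0.0547 0.1483] yaz 93.62 F [ 0.5461  0.4301 -2.0664] gap 0.0512 q [-0.0457  0.3196 -0.1518  1.0995  0.0001 -0.1089]
line y 0.05437704539666144
```

View pics/s14.png

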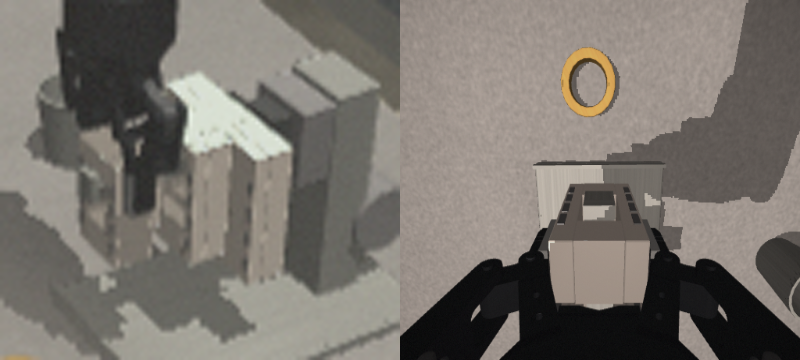

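Call:
{"method": "servo_tool", "body": {
  "moves": [
    [0.28,-0.03,0,0,1],
    [0,0,0.4,0,1],
    [0,0,0.4,0,1],
    [0,0,0.4,0,1],
    [0,0,0.3,0,1],
    [0,0,0.3,0,1],
    [0,0,0.2,0,1],
    [0,0,0,0,1],
    [0,0,0,0,1],
    [0,0,0,0,1]
  ]
}}

```text
clock: 39.05
tcp_pos: [0.5766, 0.0557, 0.1459]
orientation: [0.707, -0.022, 0.706, 0.022]
wrist_force: [-2.7, -1.5, 5.3]
finger_gap: 0.0515
```

Call:
{"method": "servo_tool", "body": {
  "moves": [
    [-0.1,0,0,0,1],
    [-0.05,0,0,0,1],
    [0,0,0,0,1],
    [0,0,0,0,1],
    [0,0,0,0,1],
    [0,0,0,0,1],
    [0,0,0,0,1],
    [0,0,0,0,1],
    [0,0,0,0,1],
    [0,0,0,0,1]
  ]
}}

```text
clock: 40.3
tcp_pos: [0.5763, 0.0557, 0.147]
orientation: [0.707, -0.022, 0.707, 0.022]
wrist_force: [-0.2, -0.6, -2.3]
finger_gap: 0.0513
```

```bash
python3 - <<'E'
from h import *
import cv2
s,R=st()
c=Cam(optics.read_camera("side"));w=Cam(optics.read_camera("wrist"));s,R=st();print(s["ft_torque"])
cv2.imwrite("pics/s15.png",np.hstack([cv2.resize(c.p["pixels"][120:210,220:320],None,fx=4,fy=4,interpolation=cv2.INTER_CUBIC),cv2.resize(w.p["pixels"],(400,360))]))
E
```

```text
t 40.3 tcp [0.5763 0.0557 0.147 ] yaz 93.62 F [-0.185  -0.5564 -2.2975] gap 0.0513 q [-0.0424  0.3576 -0.1004  1.1127  0.0001 -0.1056]
t 40.4 tcp [0.5763 0.0557 0.147 ] yaz 93.62 F [ 0.0395  0.1393 -2.6199] gap 0.0513 q [-0.0424  0.3577 -0.1004  1.1127  0.0001 -0.1056]
[-0.0344 -0.0295  0.0103]
```

View pics/s15.png

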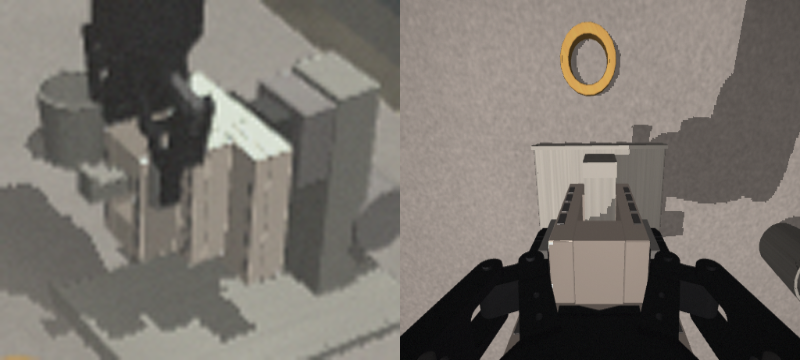

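Call:
{"method": "servo_tool", "body": {
  "moves": [
    [0,0,0.1,0,1],
    [0,0,0.1,0,1],
    [0,0,0.1,0,1],
    [0,0,0.1,0,1],
    [0,0,0,0,1],
    [0,0,0,0,1],
    [0,0,0,0,1],
    [0,0,0,0,1],
    [0,0,0,0,1],
    [0,0,0,0,1]
  ]
}}

```text
clock: 41.65
tcp_pos: [0.5803, 0.0559, 0.147]
orientation: [0.707, -0.022, 0.707, 0.022]
wrist_force: [-0.7, -0.3, -3.0]
finger_gap: 0.0515
```

Call:
{"method": "servo_tool", "body": {
  "moves": [
    [0,0,0.1,0,1],
    [0,0,0.1,0,1],
    [0,0,0,0,1],
    [0,0,0,0,1],
    [0,0,0,0,1],
    [0,0,0,0,1],
    [0,0,0,0,1],
    [0,0,0,0,1],
    [0,0,0,0,1],
    [0,0,0,0,1]
  ]
}}

```text
clock: 42.9
tcp_pos: [0.5823, 0.056, 0.147]
orientation: [0.707, -0.022, 0.707, 0.022]
wrist_force: [1.0, 0.1, -1.8]
finger_gap: 0.0511
```

Call:
{"method": "servo_tool", "body": {
  "moves": [
    [0,0,0.1,0,1],
    [0,0,0.1,0,1],
    [0,0,0,0,1],
    [0,0,0,0,1],
    [0,0,0,0,1],
    [0,0,0,0,1],
    [0,0,0,0,1],
    [0,0,0,0,1],
    [0,0,0,0,1],
    [0,0,0,0,1]
  ]
}}

```text
clock: 44.15
tcp_pos: [0.5826, 0.0562, 0.1468]
orientation: [0.706, -0.022, 0.708, 0.022]
wrist_force: [-5.8, -0.2, 1.2]
finger_gap: 0.0515
```

Call:
{"method": "servo_tool", "body": {
  "moves": [
    [0,0,0.1,0,1],
    [0,0,0.1,0,1],
    [0,0,0,0,1],
    [0,0,0,0,1],
    [0,0,0,0,1],
    [0,0,0,0,1],
    [0,0,0,0,1],
    [0,0,0,0,1],
    [0,0,0,0,1],
    [0,0,0,0,1]
  ]
}}

```text
clock: 45.4
tcp_pos: [0.5829, 0.0564, 0.1465]
orientation: [0.705, -0.022, 0.709, 0.022]
wrist_force: [-10.9, -0.7, 2.7]
finger_gap: 0.0513
```

Call:
{"method": "servo_tool", "body": {
  "moves": [
    [0,0,0.08,0,1],
    [0,0,0.06,0,1],
    [0,0,0,0,1],
    [0,0,0,0,1],
    [0,0,0,0,1],
    [0,0,0,0,1],
    [0,0,0,0,1],
    [0,0,0,0,1],
    [0,0,0,0,1],
    [0,0,0,0,1]
  ]
}}

```text
clock: 46.65
tcp_pos: [0.5832, 0.0564, 0.1465]
orientation: [0.704, -0.022, 0.71, 0.022]
wrist_force: [-13.3, -1.3, 5.1]
finger_gap: 0.0511
```

```bash
python3 - <<'E'
from h import *
import cv2
s,R=st()
c=Cam(optics.read_camera("side"));d=Cam(optics.read_camera("scene"));w=Cam(optics.read_camera("wrist"));s,R=st();print(s["ft_torque"],R[:,0])
cv2.imwrite("pics/s16.png",np.hstack([cv2.resize(c.p["pixels"][120:210,220:320],None,fx=4,fy=4,interpolation=cv2.INTER_CUBIC),cv2.resize(d.p["pixels"][170:260,250:350],None,fx=4,fy=4,interpolation=cv2.INTER_CUBIC)]));cv2.imwrite("pics/w16.png",w.p["pixels"])
E
```

```text
t 46.65 tcp [0.5832 0.0564 0.1465] yaz 93.64 F [-13.3245  -1.2666   5.072 ] gap 0.0511 q [-0.0402  0.3775 -0.0723  1.1292 -0.0007 -0.1038]
t 46.8 tcp [0.5832 0.0564 0.1465] yaz 93.64 F [-13.5188  -2.1408   6.2464] gap 0.0513 q [-0.0403  0.3775 -0.0723  1.1291 -0.0007 -0.1038]
[-0.1995  2.1439  0.1649] [-0.0082 -0.0003 -1.    ]
```

View pics/s16.png

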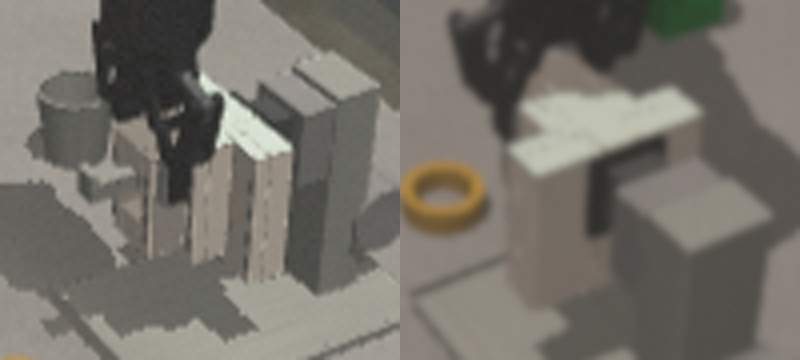

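View pics/w16.png

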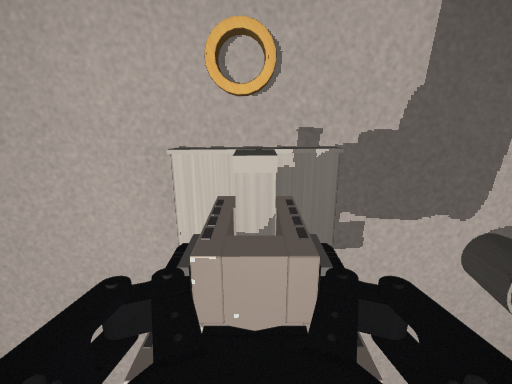

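Call:
{"method": "servo_tool", "body": {
  "moves": [
    [0,0,-0.15,0,1],
    [0,0,-0.15,0,1],
    [0,0,0,0,1],
    [0,0,0,0,-1],
    [0,0,0,0,-1],
    [0,0,0,0,-1],
    [0,0,0,0,-1],
    [-2,0,0,0,-1],
    [-4,0,0,0,-1],
    [-5,0,0,0,-1]
  ]
}}

```text
clock: 48.05
tcp_pos: [0.5841, 0.0562, 0.2572]
orientation: [0.706, -0.022, 0.707, 0.022]
wrist_force: [1.0, 0.5, 0.5]
finger_gap: 0.0853
```

Call:
{"method": "servo_tool", "body": {
  "moves": [
    [-5,0,0,0,-1],
    [0,0,2,0,-1],
    [0,0,4,0,-1],
    [0,0,4,0,-1],
    [0,0,0,0,-1],
    [0,0,0,0,-1],
    [0,0,0,0,-1],
    [0,0,0,0,-1],
    [0,0,0,0,-1],
    [0,0,0,0,-1]
  ]
}}

```text
clock: 49.3
tcp_pos: [0.6842, 0.0625, 0.3075]
orientation: [0.707, -0.022, 0.707, 0.022]
wrist_force: [-0.2, -0.7, -0.2]
finger_gap: 0.0855
```

```bash
python3 w.py w17; python3 - <<'E'
from h import *
c=Cam(optics.read_camera("side"));a=cv2.imread("pics/w17_raw.png")
cv2.imwrite("pics/w17c.png",np.hstack([cv2.resize(a[30:190,180:340],(560,592),interpolation=cv2.INTER_NEAREST),cv2.resize(c.p["pixels"][130:200,225:315],(240,187),interpolation=cv2.INTER_CUBIC) if 0 else np.zeros((592,1,3),np.uint8)]))
cv2.imwrite("pics/s17.png",cv2.resize(c.p["pixels"][120:210,220:320],None,fx=6,fy=6,interpolation=cv2.INTER_CUBIC))
E
```

```text
t 49.3 tcp [0.6842 0.0625 0.3075] yaz 93.62 F [-0.1909 -0.7091 -0.2268] gap 0.0855 q [-0.0257  0.5612  0.6112  1.6202  0.0001 -0.0889]
```

View pics/w17.png

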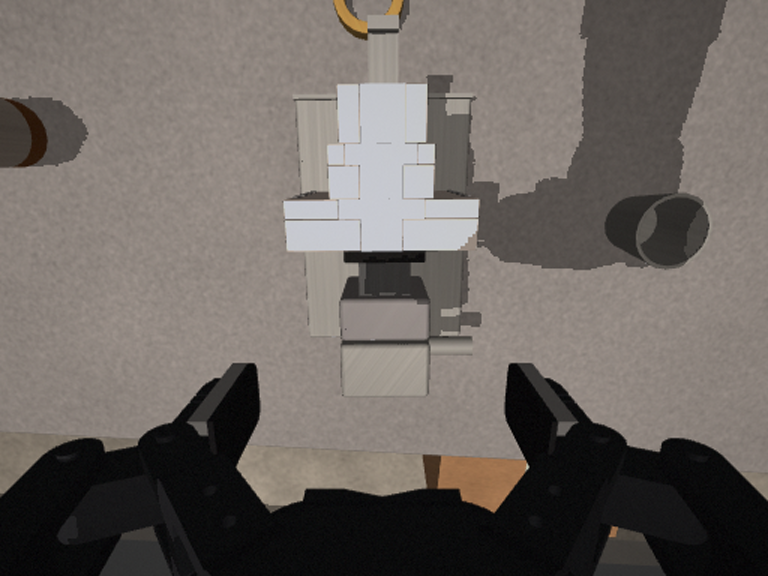

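View pics/s17.png

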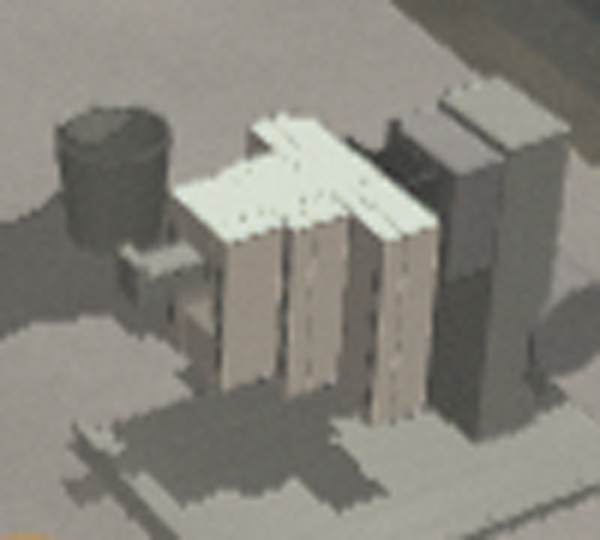

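```bash
python3 - <<'E'
from h import *
class C2(Cam):
    def __init__(s,z): s.E=z["E"];s.f=float(z["f"]);s.cx=float(z["cx"]);s.cy=float(z["cy"])
c=C2(np.load("w17.npz"));a=cv2.imread("pics/w17_raw.png").astype(int).mean(2)
for k in(221,230,280,288): print(k,a[50:70,k].astype(int).tolist(),a[88:102,k].astype(int).tolist(),a[125:142,k].astype(int).tolist(),a[160:172,k].astype(int).tolist())
P=lambda u,v:c.plane(((u+.5)/1.5-.5,(v+.5)/1.5-.5),.19)
for n,l,r in(("small",(338,84),(427,84)),("mid",(328,144),(434,143)),("large",(284,199),(478,198)),("rear",(287,250),(478,249))):
    p,q=P(*l),P(*r);print(n,(p+q)/2,"w",np.linalg.norm(p-q),"yaw",np.degrees(np.arctan2(p[0]-q[0],q[1]-p[1])))
E
```

```text
221 [134, 138, 134, 131, 128, 125, 127, 131, 134, 134, 136, 136, 146, 156, 157, 131, 103, 155, 156, 156] [158, 158, 158, 158, 158, 158, 158, 157, 186, 200, 200, 201, 201, 201] [203, 202, 201, 202, 202, 202, 203, 192, 178, 202, 202, 202, 203, 202, 202, 202, 202] [201, 202, 202, 201, 201, 202, 203, 161, 155, 154, 153, 154]
230 [135, 133, 132, 132, 131, 131, 187, 198, 198, 198, 198, 197, 199, 198, 197, 198, 199, 199, 199, 199] [200, 200, 200, 200, 201, 200, 201, 176, 199, 201, 200, 201, 201, 201] [201, 201, 201, 202, 201, 201, 202, 189, 202, 202, 203, 202, 202, 202, 202, 202, 202] [202, 202, 202, 202, 202, 203, 202, 97, 32, 25, 26, 27]
280 [129, 133, 135, 132, 134, 124, 194, 198, 197, 197, 198, 197, 197, 197, 197, 197, 197, 197, 198, 197] [199, 199, 199, 199, 199, 200, 193, 92, 195, 199, 200, 200, 201, 200] [201, 201, 201, 201, 201, 201, 203, 155, 199, 201, 201, 201, 201, 201, 201, 202, 201] [201, 201, 202, 201, 201, 203, 200, 47, 24, 16, 12, 13]
288 [79, 75, 77, 78, 81, 80, 79, 79, 78, 80, 83, 83, 95, 96, 97, 60, 91, 92, 92, 93] [93, 91, 91, 91, 92, 92, 93, 101, 195, 199, 199, 198, 199, 199] [199, 199, 199, 199, 198, 198, 198, 100, 194, 201, 201, 202, 202, 200, 201, 202, 202] [202, 201, 202, 201, 203, 202, 198, 80, 95, 97, 95, 96]
small [0.5666 0.056  0.19  ] w 0.05031341907731766 yaw 3.6367992472792006
mid [0.5983 0.0571 0.19  ] w 0.06219509738103975 yaw 4.143480672741997
large [0.6298 0.0591 0.19  ] w 0.11795310278223048 yaw 3.919524645195649
rear [0.661 0.062 0.19 ] w 0.1201698229921648 yaw 3.931371272149396
```

```bash
python3 -c "
from workcell import order
print(order.hand_in())"
```

```text
the job is handed in; nothing more can be done
None
```

The middle and small plates now hang on the hook behind one another, nested in the large one and let go. I handed the job in at about 49 s of the 70 s allowed; hand-in reports no verdict.

- **Pressing home:** I held each plate by its sides and pushed it straight back until the whole stack pressed on the sprung stop. The last wrist readings were about 13–14 N for each plate. I did not measure the contact forces between the plates or at the stop. The deflection pattern and the small plate stopping almost exactly 32 mm short of the middle one agree with full seating.
- **Final check from above:** The front faces sit 31.7 and 31.5 mm apart along the hook, against a nominal 32 mm. Sideways the plates line up within about 1 mm. They are turned 3.6–4.1°, and the hook itself is turned roughly 4°.
- **Rest of the scene:** The gripper is open and well clear. I never moved near the bottle, cup, ring nut or green look-alike; in the last picture the bottle, cup and ring nut look undisturbed.

**Disagreements along the way:**
- My first camera estimate put the stop's pad about 12 mm too near, so I went by touch instead.
- The small plate briefly bore on the hook with about 5–8 N downward, so I raised it about 1 mm before pushing on.
- Hook direction estimates ranged from 3.5° to 4.7°, which the play in the fit allows.

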